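Tip spacers into the wash box

TASK

Get every yellow zinc-plated spacer on the bench into the wash box by way of the tip feeder: with the guard slid open lay all of them in the level tip tray, push the wash box along its rail fully home under the spout, slide the guard fully shut, and only then pull the red lever right over so that the load drops into the box - the tray must never be tipped with the guard open or the box not home. Then push the lever right back so the tray is level, and pull the box out to its outer stop with all the spacers in it, leaving the guard shut and the other things on the bench where they are.

Things in the scene. Friction and masses are not known exactly. Their poses are not given: they have to be found in the camera images.
- feeder: Tip feeder, fixed on the bench: origin on the bench top under its chute, yaw within 0.13 rad. Along its own axes, mm: chute shaft inside x -79..64, y -92..92, blue jacket outside x -106..96, y -108..105; walls from 95 high (spout mouth) to 262, guard tracks to 267 (side lips to 278); solid blue drive housing y 105..310, 250 high. The box's slide rail runs along y out of its -y side to y -440
- box (a joint): The stainless wash box on its slide rail, m: 0 = pulled right out to its outer stop (-y), 0.20 = pushed fully home (+y of the feeder) against its inner stop, under the spout. Stays where left; about 3 N to slide. Box outside 160 (x) by 200 (y), walls 4 thick, rim 85 above the bench, inner floor 16 above the bench; rim passes 10 under the spout
- box_floor (a point): Centre of the wash box's inner floor (moves with the box; axes as the feeder's). Inside 152 (x) by 192 (y), 69 deep
- box_grip (a point): Centre of the box's black handle bar: 16 diameter, 90 long along the feeder's x, 100 above the bench, 80 out from the box wall (70 free each side of it for fingers, 70 below it down to the carriage plate)
- guard (a joint): Clear sliding guard on top of the tray shaft, m: 0 = fully shut over the tray, 0.19 = fully open (slid to the feeder's +y, over the drive housing). Stays where left; about 3 N to slide. Plate 190 (x) by 204 (y), 268 to 275 above the bench
- guard_grip (a point): Centre of the guard's yellow handle bar: 16 diameter, 90 long along the feeder's x, 305 above the bench, 24 free under it; moves with the guard (at feeder y -70 mm when shut, +120 when open)
- tray (a joint): Tip tray and its red lever (one piece), rad: 0 = tray level, 0.95 = tipped right over: lever pulled towards the robot (feeder -x), the tray's near edge dropped 54 degrees so that the load slides down the chute. Stays where left; about 15 N at the lever (or a hard press on the tray) moves it. Hinge axis along the feeder's y, at feeder x +60, 205 above the bench
- tray_mid (a point): Centre of the tip tray's upper face (axes as the feeder's when level): flat stainless plate 120 (x) by 178 (y), 205 above the bench when level, 57 below the shaft's top and 63 below the guard; a fixed sloping lip closes the 19 mm in front of it (-x)
- lever_grip (a point): Centre of the lever's red T-grip: 18 diameter, 64 long along the feeder's y, on the feeder's -y side (y -146), 105 from the tray's hinge axis. At level it leans 0.6 rad from upright, away from the robot (59 to feeder +x of the hinge, 292 above the bench); at full tip 0.35 rad towards the robot (36 to -x of it, 304 high)
- spacer0_mid (a point): Centre of a yellow zinc-plated square-tube spacer with welded end caps (solid outside), 60 (its x) by 30 by 30, 0.12 kg, lying on the bench to the right of the feeder; may be absent
- spacer1_mid (a point): Another such spacer (its centre); may be absent
- spacer2_mid (a point): Another such spacer (its centre); may be absent
- spacer3_mid (a point): Another such spacer (its centre); may be absent
- spacer4_mid (a point): Another such spacer (its centre); may be absent
- hammer: A hammer lying on the bench (bystander)
- square: Workshop square, blue stock 130 and steel blade 200 (bystander)
- magnet: Red welding magnet, 60 square, 16 thick (bystander)
- channel: Dark steel channel offcut 140 by 40 by 32 (bystander)
- wrench: Wrench lying on the bench (bystander)
There are look-alikes about, which are no part of the job. Leave any pink look-alike of the part that bears spacer1_mid alone.

How it is judged:
On the way, in this order (a step that is already met when the one before it is completed fails the run):
1. every spacer lies in the tip tray, not yet tipped (under 0.15 rad) (x of spacer0_mid in the frame of tray_mid between -0.08 and 0.062 m and y of spacer0_mid in the frame of tray_mid between -0.092 and 0.092 m and z of spacer0_mid in the frame of tray_mid between 0 and 0.062 m and x of spacer1_mid in the frame of tray_mid between -0.08 and 0.062 m and y of spacer1_mid in the frame of tray_mid between -0.092 and 0.092 m and z of spacer1_mid in the frame of tray_mid between 0 and 0.062 m and x of spacer2_mid in the frame of tray_mid between -0.08 and 0.062 m and y of spacer2_mid in the frame of tray_mid between -0.092 and 0.092 m and z of spacer2_mid in the frame of tray_mid between 0 and 0.062 m and x of spacer3_mid in the frame of tray_mid between -0.08 and 0.062 m and y of spacer3_mid in the frame of tray_mid between -0.092 and 0.092 m and z of spacer3_mid in the frame of tray_mid between 0 and 0.062 m and x of spacer4_mid in the frame of tray_mid between -0.08 and 0.062 m and y of spacer4_mid in the frame of tray_mid between -0.092 and 0.092 m and z of spacer4_mid in the frame of tray_mid between 0 and 0.062 m and value of joint tray below 0.15 rad), for 0.2 s.
2. box fully home under the spout and guard fully shut, with every spacer in the tray, not yet tipped (all of step 1 and value of joint guard below 0.01 m and value of joint box above 0.19 m), for 0.2 s.
3. tray tipped right over with the guard shut and the box home (value of joint tray above 0.85 rad and value of joint guard below 0.01 m and value of joint box above 0.19 m), for 0.1 s.
At the end, for the whole second after the job is handed in: every spacer present rests inside the wash box; the box is out within 12 mm of its outer stop; the tray is back within 0.06 rad of level; the guard is within 10 mm of fully shut (x of spacer0_mid in the frame of box_floor between -0.076 and 0.076 m and y of spacer0_mid in the frame of box_floor between -0.096 and 0.096 m and z of spacer0_mid in the frame of box_floor between 0 and 0.072 m and x of spacer1_mid in the frame of box_floor between -0.076 and 0.076 m and y of spacer1_mid in the frame of box_floor between -0.096 and 0.096 m and z of spacer1_mid in the frame of box_floor between 0 and 0.072 m and x of spacer2_mid in the frame of box_floor between -0.076 and 0.076 m and y of spacer2_mid in the frame of box_floor between -0.096 and 0.096 m and z of spacer2_mid in the frame of box_floor between 0 and 0.072 m and x of spacer3_mid in the frame of box_floor between -0.076 and 0.076 m and y of spacer3_mid in the frame of box_floor between -0.096 and 0.096 m and z of spacer3_mid in the frame of box_floor between 0 and 0.072 m and x of spacer4_mid in the frame of box_floor between -0.076 and 0.076 m and y of spacer4_mid in the frame of box_floor between -0.096 and 0.096 m and z of spacer4_mid in the frame of box_floor between 0 and 0.072 m and linear speed of each of spacer0, spacer1, spacer2, spacer3, spacer4 below 0.03 m/s and value of joint guard below 0.01 m and value of joint tray below 0.06 rad and value of joint box below 0.012 m); the robot touches nothing.
It fails at once if tray tipped more than 0.2 rad while the guard is open by more than 20 mm or the box is more than 20 mm short of home (value of joint tray above 0.2 rad and (value of joint guard above 0.02 m or value of joint box below 0.18 m)).
It fails at once if another thing on the bench moved by more than 40 mm (distance of any of hammer, square, magnet, channel, wrench from where it was at the start of the episode above 0.04 m).
Of spacer0, spacer1, spacer2, spacer3, spacer4 only 3 to 5 are there at a start; the rules pass over those that are not, and their reading is None.
At some moment in a run one of spacer0, spacer1, spacer2, spacer3, spacer4 may be knocked a few centimetres aside while the robot is not near it.
Once in a run the grip may slacken for a moment while it holds something.
It also fails if it takes over 210 s, if anything falls off the work surface, if the arm or the gripper's body presses on something with over 40 N, if the wrist force passes 120 N, or if a joint passes its speed limit or range.

ROBOT

A 6-joint arm with a two-finger parallel gripper is mounted at the origin on the work surface. World frame = base frame: x ahead of the robot, y to its left, z up, the work surface at z = 0. Lengths are in m, angles in rad, forces in N, time in s.
With the tool pointing down it reaches from about 0.25 to 0.775 m from the base axis. Payload 4 kg.
Tool frame: the origin (TCP) lies midway between the tips of the shut fingers; the grasp point (between the pads) lies 19 mm behind it; z points along the fingers, y is the line along which they close (so a half turn about z gives the same grasp; the last joint's range is limited). The gripper opens to 94 mm and grips with 3 to 60 N. Pads are 16 mm wide; open, the fingers measure 119 mm over their backs; the gripper's body (75 mm by 177 mm) begins 78 mm behind the grasp point.
Start: joints at [-1.391, 0.087, 1.371, -0, 1.684, -0.103], TCP at [0.153, -0.528, 0.206] pointing down, gripper open.
Joint ranges: [-3.1, 3.1], [-0.76, 2.03], [0.27, 2.55], [-1.08, 4.22], [0.17, 2.65], [-2.57, 2.57]. Speed limits (rad/s): [2.79, 2.79, 3.14, 3.14, 3.14, 3.14].

INTERFACE

Orientations are given as [roll, pitch, yaw] about the fixed x, y, z axes, in that order (R = Rz(yaw) Ry(pitch) Rx(roll)).
In Python, from bench import get_obs, snapshot, close_job gives the robot as it stands. The module is installed in compiled form; this text tells all that it offers.
- The arm moves only by the tool drive_tool, never from a script. Its argument "commands" is a list of rows, each a list of 6 numbers: the shift along the tool's x, y, z in units of 0.04 m (1.0 is 0.04 m), then the turn, a rotation vector about the tool's x, y, z in units of 0.1 rad (1.0 is 0.1 rad). In form: [[dx, dy, dz, wx, wy, wz], ...]. A call has 1 to 20 rows; each row shifts and turns the commanded pose from where the row before left it, along the tool's axes as they then stand; what a row does not reach is not made up. A row lasts 1/8 s, in which the tool goes at most 62.5 mm and 10.7 degrees, less where a joint would pass 70% of its speed; a pose out of reach is approached as far as the arm can. A call with a number of a shift or a turn outside -1 to 1 is refused whole. A call with a gripper value outside its range is refused whole. "gripper" is the closure, from 0 (fully open) to 1 (shut), set as the call begins (left out, the last holds). The fingers move at their own pace and stop on an object; the grip force is fixed at half the most. Time passes only in rows, so rows that do not move let the fingers close. It gives the time, the measured TCP pose, the force, the opening and the grip force at its end, in the units of the state.
- get_obs(): the state, without advancing time (a new reading comes with each control period).
- snapshot(name): name is "scene" or "top" or "wrist"; returns a dict with "image" (480x640x3 uint8, blue, green, red), "range_z" (480x640 float32, m along the optical axis (not along the pixel's ray), 0 where there is no reading), "fx", "fy", "cx", "cy" (pixels), "rvec" (rotation vector, rad) and "tvec" (3), from world to camera coordinates, as OpenCV has them. Camera axes: x right, y down, z forward; pixel columns grow to the right and rows downward; lengths in m; the calibration is good to about 2 mm. A picture is of the moment at which its call begins.
- close_job(): hands the job in; it is judged then, once.
The state is a dict: "time": time; "joint_positions": joint angles; "qvel": joint speeds; "joint_torque": joint torques, N m; "tool_pos": TCP position; "ee_rot": TCP orientation; "wrist_force": force on the tool from outside, world axes, zero at the start; "wrist_torque": the same for the moment, N m; "width": finger opening in m; "finger_force": force on a finger pad.
Only numpy, scipy, OpenCV 4.12 (cv2) and the standard library are available. Lean on these libraries where they do the work, as an engineer would, in place of code of your own. Each camera call takes 0.05 s, during which the arm holds its last target. There are 200 camera calls.

## Working session

There is one attempt and no reset: what is moved stays moved. The work goes in short steps, Python scripts to look and compute and a tool call to move; the robot and the scene stay as the last step left them, time stands still between calls to the robot, and variables do not carry over. Pictures are saved under pics/ and viewed, at most 14 in all, crops included, and the job is handed in when it is done.

Besides the shell and the picture viewer there is one more tool, called after "Call:" as name(argument=value, ...) on one line, values as JSON. drive_tool: Moves the arm, as the interface text tells. Its arguments: {"type":"object","properties":{"commands":{"type":"array"},"gripper":{"type":"number"}},"required":["commands"]}

```bash
mkdir -p pics; cat > h.py <<'E'
import numpy as np, cv2
from bench import get_obs, snapshot, close_job
def snap(n):
    s=snapshot(n); s['R']=cv2.Rodrigues(np.array(s['rvec'],float))[0]; s['t']=np.array(s['tvec'],float).ravel(); return s
def pts(s):
    z=s['range_z']; v,u=np.mgrid[0:480,0:640]
    c=np.stack([(u-s['cx'])/s['fx']*z,(v-s['cy'])/s['fy']*z,z],-1)
    w=(c-s['t'])@s['R']; w[z<=0]=np.nan; return w
def ray(s,u,v,h):
    d=s['R'].T@np.array([(u-s['cx'])/s['fx'],(v-s['cy'])/s['fy'],1]); o=-s['R'].T@s['t']
    return o+d*(h-o[2])/d[2]
def proj(s,p):
    c=s['R']@np.array(p)+s['t']; return c[0]/c[2]*s['fx']+s['cx'],c[1]/c[2]*s['fy']+s['cy']
E
python3 - <<'E'
from h import *
o=get_obs(); print(o)
for n in("scene","top"):
    s=snap(n); cv2.imwrite(f"pics/{n}0.png",s['image']); print(n,-s['R'].T@s['t'],s['fx'])
E
```

```text
{'time': 0.0, 'joint_positions': array([-1.39107187e+00,  8.79282684e-02,  1.37218850e+00, -8.59757441e-06,
        1.68359759e+00, -1.03136675e-01]), 'qvel': array([ 0.00114966,  0.0001858 ,  0.00097686, -0.00023147,  0.00162714,
        0.00063168]), 'joint_torque': array([ 2.44951502e-05, -3.40185213e+01, -3.02424538e+01,  7.17397872e-02,
        3.31868045e-02, -1.74907400e-04]), 'tool_pos': array([ 0.15338576, -0.52762907,  0.20435214]), 'ee_rot': array([-3.13948135e+00, -2.09937821e-04,  2.82859948e-01]), 'wrist_force': array([-0.99063896, -0.28006263,  0.01364491]), 'wrist_torque': array([-0.01361865,  0.03718617, -0.00193635]), 'finger_force': 0.0, 'width': 0.09408910186069695}
scene [ 1.24141695 -0.63950327  0.80090743] 433.9795456383424
top [ 0.28025995 -0.04931386  1.54382018] 477.6057200001335
```

View pics/scene0.png

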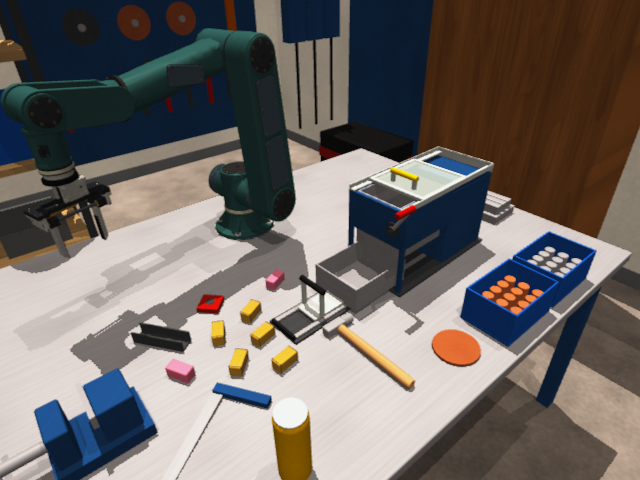

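View pics/top0.png

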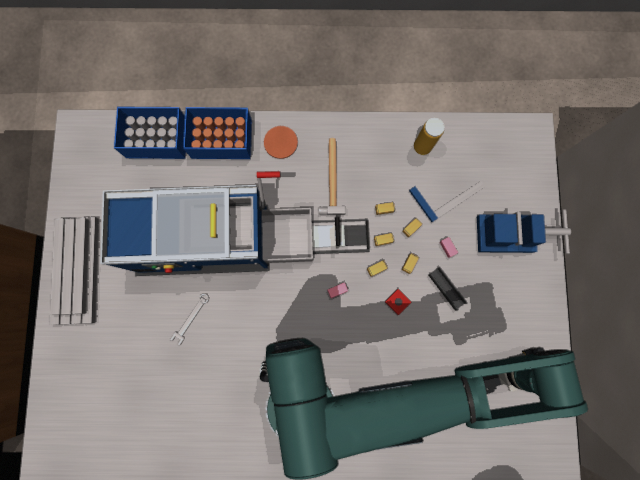

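Top view shows five yellow spacers at (385,208), (384,239), (412,228), (377,268) and (411,264). The pink look-alikes are at (449,246) and (338,290) and stay put. The guard handle is at (213,220), the lever grip at (268,175) and the box at (290,235).

```bash
cat >> h.py <<'E'
def yellow(s):
    hsv=cv2.cvtColor(s['image'],cv2.COLOR_BGR2HSV); return cv2.inRange(hsv,(18,120,90),(34,255,255))
def spacers(s,zmax=0.045,zmin=0.018,amin=60):
    w=pts(s); m=yellow(s); m[~((w[...,2]<zmax)&(w[...,2]>zmin))]=0
    out=[]
    for c in cv2.findContours(m,cv2.RETR_EXTERNAL,cv2.CHAIN_APPROX_NONE)[0]:
        if cv2.contourArea(c)<amin: continue
        k=np.zeros_like(m); cv2.drawContours(k,[c],-1,255,-1)
        h=np.nanpercentile(w[k>0][:,2],70)
        q=np.array([ray(s,u,v,h)[:2] for u,v in c[:,0]],np.float32)
        (x,y),(a,b),t=cv2.minAreaRect(q*1000)
        if a<b: t+=90
        uv=c[:,0].mean(0)
        out.append((x/1000,y/1000,h,max(a,b),min(a,b),(t+90)%180-90,uv))
    return out
E
python3 - <<'E'
from h import *
np.set_printoptions(precision=4,suppress=True)
s=snap("top"); w=pts(s)
for r in spacers(s): print(np.round(r[:6],3),r[6])
hsv=cv2.cvtColor(s['image'],cv2.COLOR_BGR2HSV)
def comp(m,name,amin=25):
    n,l,st,ce=cv2.connectedComponentsWithStats(m.astype(np.uint8))
    for i in range(1,n):
        if st[i,4]<amin: continue
        p=w[l==i]; p=p[~np.isnan(p[:,0])]; d=p[:,:2]-p[:,:2].mean(0); ev=np.linalg.svd(d,full_matrices=False)[2][0]
        print(name,ce[i],st[i,4],'mean',p.mean(0),'min',p.min(0),'max',p.max(0),'dir',np.degrees(np.arctan2(ev[1],ev[0])))
comp((yellow(s)>0)&(w[...,2]>.27),'guardgrip')
red=((hsv[...,0]<6)|(hsv[...,0]>174))&(hsv[...,1]>150)&(w[...,2]>.2)
comp(red,'lever')
comp((w[...,2]>.255)&(w[...,2]<.285)&(w[...,0]>.2),'top')
comp((abs(w[...,2]-.085)<.006)&(w[...,0]>.2)&(w[...,1]<.25),'rim')
comp((abs(w[...,2]-.104)<.01)&(w[...,0]>.2)&(w[...,1]<.1)&(hsv[...,2]<70),'boxgrip',8)
im=s['image']; cv2.imwrite('pics/crop1.png',cv2.resize(im[165:325,90:490],(800,320),interpolation=cv2.INTER_CUBIC))
E
```

```text
[  0.433  -0.237   0.032  56.007  26.854 -63.184] [376.6591 268.0909]
[  0.449  -0.343   0.033  56.608  28.159 -27.362] [410.     263.0455]
[  0.526  -0.259   0.032  56.987  29.804 -78.129] [382.7451 239.0392]
[  0.566  -0.353   0.032  56.299  27.156 -45.043] [411.7838 227.    ]
[  0.629  -0.265   0.033  56.516  30.685 -83.083] [384.6809 207.7872]
guardgrip [212.9939 220.2   ] 165 mean [0.527  0.2262 0.3129] min [0.4845 0.2184 0.2985] max [0.571  0.2332 0.3219] dir -177.4657377637487
lever [267.5116 174.3256] 129 mean [0.657  0.0875 0.2995] min [0.6501 0.0563 0.291 ] max [0.6648 0.1163 0.3076] dir -87.705862282329
top [259.5667 183.2667] 30 mean [0.6401 0.112  0.2704] min [0.6312 0.1077 0.257 ] max [0.6483 0.1174 0.284 ] dir 178.51330558159523
top [186.8253 223.8532] 7611 mean [0.5249 0.3056 0.2726] min [0.4151 0.1116 0.255 ] max [0.6346 0.5382 0.2848] dir 92.44890923784347
rim [235.9286 150.2143] 28 mean [0.801  0.214  0.0843] min [0.7988 0.1792 0.0791] max [0.8033 0.2491 0.0894] dir -88.9365960807319
rim [273.3077 209.5641] 39 mean [0.6079 0.0901 0.0855] min [0.6039 0.0568 0.08  ] 
[... 625 characters left out ...]
0556] 36 mean [0.4561 0.0023 0.0849] min [ 0.4524 -0.0322  0.0791] max [0.4628 0.0354 0.0909] dir -86.26690502657299
boxgrip [494.0864 230.8148] 81 mean [ 0.5427 -0.5896  0.1031] min [ 0.5048 -0.6273  0.094 ] max [ 0.5899 -0.584   0.1139] dir -168.87437460878303
boxgrip [531.1279 231.0349] 86 mean [ 0.5428 -0.7029  0.1036] min [ 0.5059 -0.7331  0.0943] max [ 0.5925 -0.6971  0.1137] dir -174.0957343831435
boxgrip [337.3704 230.3926] 135 mean [ 0.5395 -0.1092  0.1069] min [ 0.4936 -0.1176  0.0993] max [ 0.5844 -0.1018  0.114 ] dir -177.89632104915518
boxgrip [515.0909 243.2727] 11 mean [ 0.5048 -0.6525  0.1013] min [ 0.5012 -0.6574  0.0942] max [ 0.5075 -0.6429  0.1103] dir -102.25137709826255
```

View pics/crop1.png

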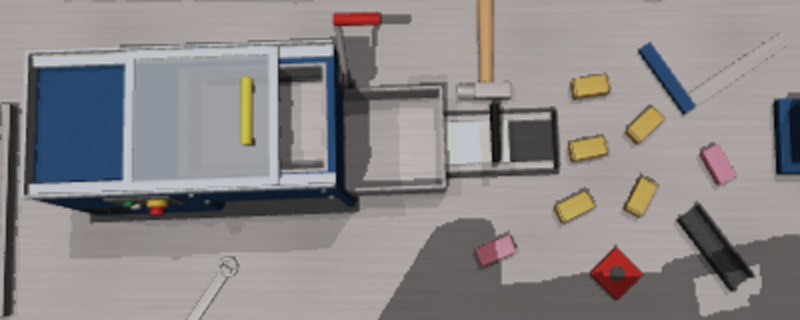

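All five yellow blocks read about 57x28 mm at 32 mm height, which matches spacers. Feeder yaw is about 0.043, origin about (0.527,0.228). The guard is partly open (~0.07), so I'll open it first.

```bash
cat >> h.py <<'E'
TH=0.043; O=np.array([.527,.228])
def F(x,y):
    c,s=np.cos(TH),np.sin(TH); return O+np.array([c*x-s*y,s*x+c*y])
def plan(x,y,z,yaw=None,half=True):
    o=get_obs(); p=o['tool_pos']; c=o['ee_rot'][2]
    if yaw is None: yaw=c
    if half: # choose half-turn keeping joint 6 small
        yaw=min([yaw+k*np.pi for k in(-2,-1,0,1,2)],key=lambda a:abs(np.arctan2(y,x)+1.571-a))
    d=np.array([x,y,z])-p; s_=np.array([np.cos(yaw),np.sin(yaw)]); t_=np.array([np.sin(yaw),-np.cos(yaw)])
    dw=yaw-c
    if abs(dw)>np.pi: dw-=np.sign(dw)*2*np.pi
    print('t%.1f'%o['time'],'pos',p.round(4),'rpy',o['ee_rot'].round(3),'w%.3f'%o['width'],'| wz total %.2f'%(-dw/.1),'then dx %.2f dy %.2f dz %.2f'%(d[:2]@s_/.04,d[:2]@t_/.04,-d[2]/.04),'yaw %.3f'%yaw)
E
python3 -c "
from h import *
print(F(0,120e-3),F(-.04,.055))
plan(.527,.227,.40,.043)"
```

```text
[0.52184159 0.34788908] [0.4846727  0.28122969]
t0.1 pos [ 0.1534 -0.5278  0.2046] rpy [-3.14  -0.     0.283] w0.094 | wz total -29.02 then dx -10.14 dy 18.45 dz -4.89 yaw 3.185
```

Call:
drive_tool(commands=[[0,0,-1,0,0,0.8],[0,0,-1,0,0,0.8],[0,0,-1,0,0,0.8],[0,0,-1,0,0,0],[0,0,-0.9,0,0,0],[0.53,-0.95,0,0,0,0],[0.53,-0.95,0,0,0,0],[0.53,-0.95,0,0,0,0],[0.53,-0.95,0,0,0,0],[0.53,-0.95,0,0,0,0],[0.53,-0.95,0,0,0,0],[0.53,-0.95,0,0,0,0],[0.53,-0.95,0,0,0,0],[0.53,-0.95,0,0,0,0],[0.53,-0.95,0,0,0,0],[0.53,-0.95,0,0,0,0],[0.53,-0.95,0,0,0,0],[0.53,-0.95,0,0,0,0],[0.53,-0.95,0,0,0,0],[0.53,-0.95,0,0,0,0]], gripper=0)

```text
time: 2.65
tool_pos: [0.4472, 0.0564, 0.4012]
ee_rot: [3.141, 0.0, 0.043]
wrist_force: [0.4, -0.3, 0.2]
width: 0.094
finger_force: 0.0
```

```bash
python3 -c "
from h import *
plan(.526,.227,.286,.043,False)"
```

```text
t2.6 pos [0.4472 0.0564 0.4012] rpy [3.141 0.    0.043] w0.094 | wz total -0.00 then dx 2.15 dy -4.18 dz 2.88 yaw 0.043
```

Call:
drive_tool(commands=[[0.54,-0.9,0,0,0,0],[0.54,-0.9,0,0,0,0],[0.54,-0.9,0,0,0,0],[0.53,-0.9,0,0,0,0],[0,-0.58,0,0,0,0],[0,0,0,0,0,0],[0,0,0.6,0,0,0],[0,0,0.6,0,0,0],[0,0,0.6,0,0,0],[0,0,0.6,0,0,0],[0,0,0.45,0,0,0],[0,0,0,0,0,0]])

```text
time: 4.15
tool_pos: [0.5248, 0.2242, 0.2859]
ee_rot: [3.14, 0.003, 0.041]
wrist_force: [-0.3, 1.0, 0.8]
width: 0.094
finger_force: 0.0
```

Call:
drive_tool(commands=[[0,0,0,0,0,0],[0,0,0,0,0,0],[0,0,0,0,0,0],[0,0,0,0,0,0],[0,0,0,0,0,0],[0,0,0,0,0,0]], gripper=0.75)

```text
time: 4.9
tool_pos: [0.5255, 0.2257, 0.2874]
ee_rot: [3.141, 0.0, 0.043]
wrist_force: [0.1, 0.9, 1.3]
width: 0.0373
finger_force: 0.0
```

Call:
drive_tool(commands=[[0,0,0,0,0,0],[0,0,0,0,0,0],[0,-0.4,0,0,0,0],[0,-0.5,0,0,0,0],[0,-0.5,0,0,0,0],[0,-0.5,0,0,0,0],[0,-0.5,0,0,0,0],[0,-0.3,0,0,0,0],[0,-0.2,0,0,0,0],[0,0,0,0,0,0]])

```text
time: 6.15
tool_pos: [0.5202, 0.3428, 0.2869]
ee_rot: [-3.14, 0.001, 0.044]
wrist_force: [-0.0, 0.1, 0.5]
width: 0.0234
finger_force: 0.0
```

```bash
python3 -c "
from h import *
plan(.526,.355,.286,.043,False)
s=snap('scene');cv2.imwrite('pics/s1.png',s['image'][120:300,280:540]); print(get_obs()['wrist_force'])"
```

```text
t6.2 pos [0.5202 0.3428 0.2869] rpy [-3.14e+00  1.00e-03  4.40e-02] w0.023 | wz total 0.01 then dx 0.16 dy -0.30 dz 0.02 yaw 0.043
[0.40603175 1.20603698 0.41596058]
```

Call:
drive_tool(commands=[[0,-0.15,0,0,0,0],[0,-0.1,0,0,0,0],[0,-0.1,0,0,0,0],[0,0,0,0,0,0]])

```text
time: 6.7
tool_pos: [0.5202, 0.3492, 0.2869]
ee_rot: [3.129, 0.003, 0.036]
wrist_force: [-0.8, -15.8, 1.6]
width: 0.0237
finger_force: 7.9
```

Call:
drive_tool(commands=[[0,0.15,0,0,0,0],[0,0.1,-0.3,0,0,0],[0,0,-0.8,0,0,0],[0,0,-1,0,0,0],[0,0,-0.8,0,0,0]])

```text
time: 7.32
tool_pos: [0.5202, 0.3463, 0.4066]
ee_rot: [-3.139, -0.003, 0.044]
wrist_force: [1.7, -0.0, 0.2]
width: 0.0232
finger_force: 0.0
```

```bash
python3 -c "
from h import *
plan(.433,-.237,.25,np.radians(-63))
plan(.433,-.237,.25)"
```

```text
t7.3 pos [0.5202 0.3463 0.4066] rpy [-3.139e+00 -3.000e-03  4.400e-02] w0.023 | wz total -19.98 then dx -12.00 dy -8.56 dz 3.91 yaw 2.042
t7.3 pos [0.5202 0.3463 0.4066] rpy [-3.139e+00 -3.000e-03  4.400e-02] w0.023 | wz total -0.00 then dx -2.82 dy 14.47 dz 3.91 yaw 0.044
```

Call:
drive_tool(commands=[[-0.19,0.96,0,0,0,0],[-0.19,0.96,0,0,0,0],[-0.19,0.96,0,0,0,0],[-0.19,0.96,0,0,0,0],[-0.19,0.96,0,0,0,0],[-0.19,0.96,0,0,0,0],[-0.19,0.96,0,0,0,0],[-0.19,0.96,0,0,0,0],[-0.19,0.96,0,0,0,0],[-0.19,0.96,0,0,0,0],[-0.19,0.96,0,0,0,0],[-0.19,0.96,0,0,0,0],[-0.19,0.96,0,0,0,0],[-0.19,0.96,0,0,0,0],[-0.19,0.96,0,0,0,0]], gripper=0)

```text
time: 9.2
tool_pos: [0.4314, -0.2356, 0.4049]
ee_rot: [3.141, -0.003, 0.044]
wrist_force: [0.9, 0.5, -0.6]
width: 0.0941
finger_force: 0.0
```

Call:
drive_tool(commands=[[0,0,0.1,0,0,-1],[0,0,0.1,0,0,-1],[0,0,0.2,0,0,-1],[0,0,0.2,0,0,-1],[0,0,0.2,0,0,-1],[0,0,0.2,0,0,-1],[0,0,0.2,0,0,-1],[0,0,0.2,0,0,-1],[0,0,0.2,0,0,-1],[0,0,0.2,0,0,-1],[0,0,0.2,0,0,-1],[0,0,0.2,0,0,-1],[0,0,0.2,0,0,-1],[0,0,0.2,0,0,-1],[0,0,0.2,0,0,-1],[0,0,0.2,0,0,-1],[0,0,0.2,0,0,-1],[0,0,0.2,0,0,-1],[0,0,0.2,0,0,-1],[0,0,0.2,0,0,-1]])

```text
time: 11.7
tool_pos: [0.4321, -0.2346, 0.2526]
ee_rot: [3.139, 0.002, 2.047]
wrist_force: [0.5, 0.1, -0.3]
width: 0.094
finger_force: 0.0
```

```bash
cat > look.py <<'E'
from h import *
s=snap('wrist')
for r in spacers(s,amin=400): print(np.round(r[:6],3),np.round(np.radians(r[5]),2),r[6].round())
plan(.433,-.237,.25,np.radians(-63))
cv2.imwrite('pics/w1.png',s['image'])
w=pts(s); print(np.nanmedian(w[...,2]),np.isnan(w[...,2]).mean())
E
python3 look.py
```

```text
[ 5.6500e-01 -3.5300e-01  3.1000e-02  5.9541e+01  2.8342e+01 -4.5987e+01] -0.8 [379. 349.]
[ 6.2800e-01 -2.5800e-01  3.1000e-02  3.1885e+01  2.7315e+01 -8.2408e+01] -1.44 [475. 303.]
[ 4.4800e-01 -3.4400e-01  3.1000e-02  5.9406e+01  2.9126e+01 -2.8358e+01] -0.49 [290. 299.]
[ 5.2500e-01 -2.6000e-01  3.1000e-02  5.6765e+01  2.9229e+01 -7.7007e+01] -1.34 [390. 266.]
[ 4.3400e-01 -2.4100e-01  3.1000e-02  5.4092e+01  2.8193e+01 -6.3368e+01] -1.11 [322. 210.]
[ 6.8300e-01 -9.6000e-02  2.6000e-02  9.4736e+01  8.1490e+00 -1.5100e-01] -0.0 [605. 196.]
t11.8 pos [ 0.4317 -0.2343  0.2513] rpy [ 3.14  -0.     2.049] w0.094 | wz total 0.07 then dx -0.07 dy -0.00 dz 0.03 yaw 2.042
0.001569697134473976 0.003880208333333333
```

View pics/w1.png

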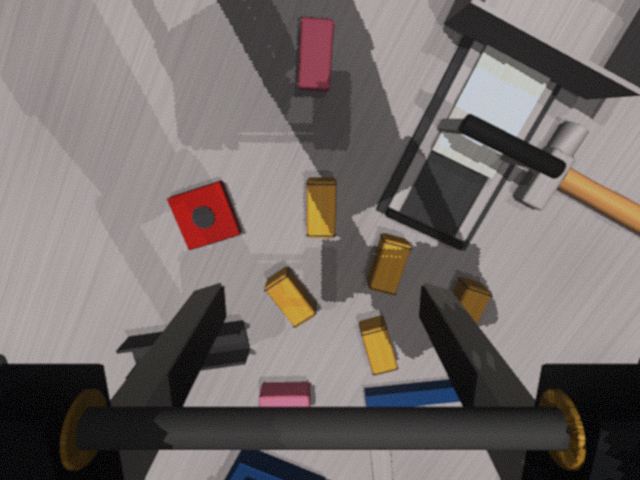

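The wrist view at (322,210) shows spacer A, with the other four at (390,266), (290,299), (379,349) and (475,303). All agree with the top view within 5 mm, so I'll go down on A.

```bash
python3 -c "
from h import *
plan(.4335,-.239,.006,-1.105)"
```

```text
t11.8 pos [ 0.4317 -0.2343  0.2513] rpy [ 3.14  -0.     2.049] w0.094 | wz total 0.12 then dx -0.12 dy -0.01 dz 6.13 yaw 2.037
```

Call:
drive_tool(commands=[[-0.12,0,0.5,0,0,0.1],[0,0,0.8,0,0,0],[0,0,0.9,0,0,0],[0,0,0.9,0,0,0],[0,0,0.9,0,0,0],[0,0,0.9,0,0,0],[0,0,0.7,0,0,0],[0,0,0.5,0,0,0],[0,0,0,0,0,0]], gripper=0.3)

```text
time: 12.88
tool_pos: [0.4331, -0.2384, 0.0067]
ee_rot: [-3.141, -0.002, 2.032]
wrist_force: [-0.6, -0.1, 1.1]
width: 0.0658
finger_force: 0.0
```

Call:
drive_tool(commands=[[0,0,0,0,0,0],[0,0,0,0,0,0],[0,0,0,0,0,0],[0,0,0,0,0,0],[0,0,0,0,0,0],[0,0,0,0,0,0],[0,0,-0.4,0,0,0],[0,0,-0.8,0,0,0],[0,0,-0.9,0,0,0],[0,0,-0.9,0,0,0],[0,0,-0.9,0,0,0],[0,0,-0.9,0,0,0],[0,0,-0.9,0,0,0],[0,0,-0.9,0,0,0],[0,0,-0.9,0,0,0],[0,0,-0.9,0,0,0]], gripper=0.9)

```text
time: 14.88
tool_pos: [0.4329, -0.2388, 0.3452]
ee_rot: [3.142, 0.0, 2.033]
wrist_force: [-0.5, -0.4, -0.7]
width: 0.0301
finger_force: 30.0
```

```bash
python3 -c "
from h import *
print(F(.026,.053))
plan(*F(.026,.053),.36,TH+np.pi/2)"
```

```text
[0.55069767 0.28206866]
t14.9 pos [ 0.4329 -0.2388  0.3452] rpy [3.142 0.    2.033] w0.030 | wz total 4.19 then dx 12.88 dy 3.50 dz -0.37 yaw 1.614
```

Call:
drive_tool(commands=[[0,0,-0.1,0,0,0.84],[0,0,-0.1,0,0,0.84],[0,0,-0.1,0,0,0.84],[0,0,-0.1,0,0,0.84],[0,0,0,0,0,0.84],[0.99,0.27,0,0,0,0],[0.99,0.27,0,0,0,0],[0.99,0.27,0,0,0,0],[0.99,0.27,0,0,0,0],[0.99,0.27,0,0,0,0],[0.99,0.27,0,0,0,0],[0.99,0.27,0,0,0,0],[0.99,0.27,0,0,0,0],[0.99,0.27,0,0,0,0],[0.99,0.27,0,0,0,0],[0.99,0.27,0,0,0,0],[0.99,0.27,0,0,0,0],[0.99,0.27,0,0,0,0],[0,0,0,0,0,0]])

```text
time: 17.25
tool_pos: [0.5517, 0.2835, 0.358]
ee_rot: [-3.139, 0.001, 1.617]
wrist_force: [0.6, 0.8, -1.8]
width: 0.03
finger_force: 30.0
```

```bash
sed -i 's/O=np.array(\[.527,.228\])/O=np.array([.527,.226])/' h.py; cat > lk.py <<'E'
from h import *
s=snap('wrist'); w=pts(s); z=w[...,2]
a=(abs(z-.27)<.02)
m=(abs(z-.205)<.006)
c,sn=np.cos(TH),np.sin(TH)
d=w[...,:2]-O; fx=c*d[...,0]+sn*d[...,1]; fy=-sn*d[...,0]+c*d[...,1]
print('tray fx',np.nanpercentile(fx[m],[1,99]),'fy',np.nanpercentile(fy[m],[1,99]),'z',np.nanmedian(z[m]))
cv2.imwrite('pics/w2.png',s['image']); plan(*F(.026,.053),.216,TH+np.pi/2); print(get_obs()['finger_force'])
E
python3 lk.py
```

```text
tray fx [-0.05714868  0.06925883] fy [-0.08772341  0.06682883] z 0.20595364571073144
t17.3 pos [0.5517 0.2819 0.3587] rpy [-3.140e+00  1.000e-03  1.615e+00] w0.030 | wz total 0.01 then dx -0.05 dy -0.03 dz 3.57 yaw 1.614
29.98973786830902
```

View pics/w2.png

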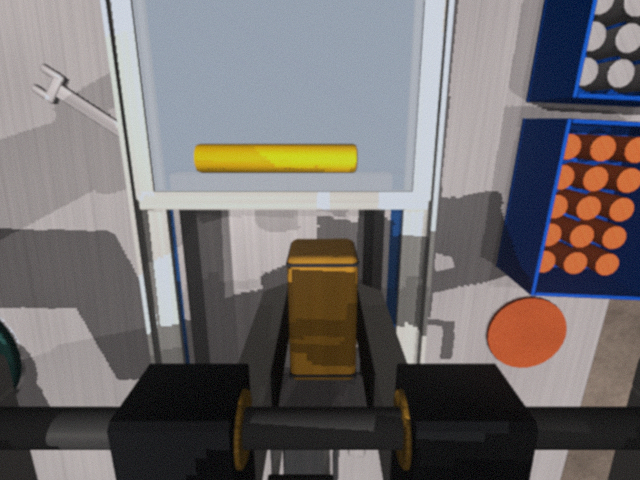

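Call:
drive_tool(commands=[[-0.05,0.05,0.5,0,0,0],[0,0,0.8,0,0,0],[0,0,0.8,0,0,0],[0,0,0.6,0,0,0],[0,0,0.4,0,0,0],[0,0,0.3,0,0,0],[0,0,0.15,0,0,0],[0,0,0,0,0,0]])

```text
time: 18.3
tool_pos: [0.5542, 0.2792, 0.2176]
ee_rot: [3.141, 0.0, 1.613]
wrist_force: [-0.3, 0.4, -0.4]
width: 0.0299
finger_force: 30.0
```

Call:
drive_tool(commands=[[0,0,0,0,0,0],[0,0,0,0,0,0],[0,0,-0.3,0,0,0],[0,0,-0.8,0,0,0],[0,0,-0.9,0,0,0],[0,0,-0.9,0,0,0],[0,0,-0.9,0,0,0]], gripper=0.57)

```text
time: 19.18
tool_pos: [0.5539, 0.2792, 0.3721]
ee_rot: [3.14, -0.001, 1.613]
wrist_force: [0.3, 0.8, 0.3]
width: 0.04
finger_force: 0.0
```

```bash
sed -i 's/O=np.array(\[.527,.226\])/O=np.array([.530,.226])/' h.py; cat > lk2.py <<'E'
import sys
from h import *
s=snap('wrist')
for r in spacers(s,zmin=.21,zmax=.26,amin=400):
    d=np.array(r[:2])-O; c,sn=np.cos(TH),np.sin(TH); print('tray',np.round(r[:6],3),'feeder',(c*d[0]+sn*d[1]).round(3),(-sn*d[0]+c*d[1]).round(3))
t=snap('top')
for r in spacers(t): print('bench',np.round(r[:6],3),'rad %.3f'%np.radians(r[5]))
E
python3 lk2.py; python3 -c "
from h import *
plan(.525,-.262,.25,np.radians(-78))"
```

```text
tray [  0.554   0.277   0.236  48.579  28.512 -86.891] feeder 0.026 0.05
bench [ 4.4900e-01 -3.4300e-01  3.2000e-02  5.6633e+01  2.8172e+01 -2.7362e+01] rad -0.478
bench [ 5.2600e-01 -2.5900e-01  3.2000e-02  5.6367e+01  2.9424e+01 -7.6944e+01] rad -1.343
bench [ 5.6500e-01 -3.5200e-01  3.3000e-02  5.8510e+01  2.7140e+01 -4.5043e+01] rad -0.786
bench [ 6.2900e-01 -2.6500e-01  3.2000e-02  5.7283e+01  3.0399e+01 -8.1266e+01] rad -1.418
t19.3 pos [0.555  0.2796 0.376 ] rpy [ 3.131 -0.004  1.613] w0.041 | wz total -1.67 then dx -13.09 dy -3.55 dz 3.15 yaw 1.780
```

Call:
drive_tool(commands=[[0,0,0,0,0,-0.9],[0,0,0,0,0,-0.8],[-0.94,-0.25,0,0,0,0],[-0.94,-0.25,0,0,0,0],[-0.94,-0.25,0,0,0,0],[-0.94,-0.25,0,0,0,0],[-0.94,-0.25,0,0,0,0],[-0.94,-0.25,0,0,0,0],[-0.94,-0.25,0,0,0,0],[-0.94,-0.25,0,0,0,0],[-0.94,-0.25,0,0,0,0],[-0.94,-0.25,0,0,0,0],[-0.94,-0.25,0,0,0,0],[-0.94,-0.25,0,0,0,0],[-0.94,-0.25,0,0,0,0],[-0.94,-0.25,0,0,0,0],[0,0,0.9,0,0,0],[0,0,0.9,0,0,0],[0,0,0.9,0,0,0],[0,0,0.9,0,0,0]], gripper=0.3)

```text
time: 21.78
tool_pos: [0.5273, -0.2645, 0.2229]
ee_rot: [-3.14, -0.001, 1.783]
wrist_force: [0.6, -0.2, 0.8]
width: 0.0662
finger_force: 0.0
```

```bash
cat > lb.py <<'E'
import sys
from h import *
x,y=map(float,sys.argv[1:3])
s=snap('wrist'); R=[r for r in spacers(s,amin=300)]
r=min(R,key=lambda r:np.hypot(r[0]-x,r[1]-y))
for q in R: print(np.round(q[:6],3),q[6].round())
print('chosen',np.round(r[:6],3)); plan(r[0],r[1],.006,np.radians(r[5]))
E
python3 lb.py .525 -.262
```

```text
[ 5.6600e-01 -3.5300e-01  3.1000e-02  5.8145e+01  2.8753e+01 -4.6463e+01] [341. 301.]
[ 4.5000e-01 -3.4500e-01  3.1000e-02  5.8547e+01  2.9019e+01 -2.8247e+01] [228. 269.]
[ 6.2900e-01 -2.6500e-01  3.1000e-02  5.7353e+01  3.0022e+01 -7.9462e+01] [426. 234.]
[ 5.2700e-01 -2.6400e-01  3.1000e-02  5.3706e+01  2.8645e+01 -7.7871e+01] [323. 211.]
[ 7.04000e-01 -9.60000e-02  2.60000e-02  1.37592e+02  8.83900e+00
  5.86000e-01] [567.  66.]
chosen [ 5.2700e-01 -2.6400e-01  3.1000e-02  5.3706e+01  2.8645e+01 -7.7871e+01]
t21.8 pos [ 0.5251 -0.263   0.2166] rpy [-3.133 -0.009  1.783] w0.066 | wz total 0.00 then dx -0.03 dy 0.04 dz 5.27 yaw 1.782
```

Call:
drive_tool(commands=[[0,0,0.6,0,0,0],[0,0,0.9,0,0,0],[0,0,0.9,0,0,0],[0,0,0.9,0,0,0],[0,0,0.9,0,0,0],[0,0,0.7,0,0,0],[0,0,0.5,0,0,0],[0,0,0,0,0,0]])

```text
time: 22.82
tool_pos: [0.5263, -0.2638, 0.0073]
ee_rot: [-3.138, -0.003, 1.783]
wrist_force: [-0.7, 0.3, -0.5]
width: 0.0657
finger_force: 0.0
```

Call:
drive_tool(commands=[[0,0,0,0,0,0],[0,0,0,0,0,0],[0,0,0,0,0,0],[0,0,0,0,0,0],[0,0,0,0,0,0],[0,0,0,0,0,0],[0,0,-0.4,0,0,0],[0,0,-0.8,0,0,0],[0,0,-0.9,0,0,0],[0,0,-0.9,0,0,0],[0,0,-0.9,0,0,0],[0,0,-0.9,0,0,0],[0,0,-0.9,0,0,0],[0,0,-0.9,0,0,0],[0,0,-0.9,0,0,0],[0,0,-0.9,0,0,0.8],[0,0,0,0,0,0.9]], gripper=0.9)

```text
time: 24.95
tool_pos: [0.5285, -0.2651, 0.3505]
ee_rot: [3.135, 0.005, 1.61]
wrist_force: [-0.0, -0.1, -1.5]
width: 0.0296
finger_force: 30.0
```

```bash
python3 -c "
from h import *
plan(*F(.026,-.055),.36,TH+np.pi/2)"
```

```text
t24.9 pos [ 0.5285 -0.2651  0.3505] rpy [3.135 0.005 1.61 ] w0.030 | wz total -0.04 then dx 10.89 dy 1.21 dz -0.24 yaw 1.614
```

Call:
drive_tool(commands=[[0.9,0.1,-0.1,0,0,0],[0.91,0.1,0,0,0,0],[0.91,0.1,0,0,0,0],[0.91,0.1,0,0,0,0],[0.91,0.1,0,0,0,0],[0.91,0.1,0,0,0,0],[0.91,0.1,0,0,0,0],[0.91,0.1,0,0,0,0],[0.91,0.1,0,0,0,0],[0.91,0.1,0,0,0,0],[0.91,0.1,0,0,0,0],[0.89,0.1,0,0,0,0],[0,0,0,0,0,0],[0,0,0.5,0,0,0],[0,0,0.7,0,0,0],[0,0,0.8,0,0,0],[0,0,0.7,0,0,0],[0,0,0.4,0,0,0],[0,0,0.2,0,0,0],[0,0,0,0,0,0]])

```text
time: 27.45
tool_pos: [0.5578, 0.1721, 0.2177]
ee_rot: [3.141, 0.0, 1.612]
wrist_force: [-0.3, 0.1, -1.4]
width: 0.0295
finger_force: 30.0
```

```bash
python3 -c "
from h import *
plan(*F(.026,-.055),.216,TH+np.pi/2)"
```

```text
t27.4 pos [0.5578 0.1721 0.2177] rpy [3.141 0.    1.612] w0.029 | wz total -0.01 then dx 0.00 dy 0.01 dz 0.04 yaw 1.614
```

Call:
drive_tool(commands=[[0,0,0.05,0,0,0],[0,0,0,0,0,0],[0,0,0,0,0,0],[0,0,-0.3,0,0,0],[0,0,-0.8,0,0,0],[0,0,-0.9,0,0,0],[0,0,-0.9,0,0,0],[0,0,-0.9,0,0,0]], gripper=0.57)

```text
time: 28.45
tool_pos: [0.5575, 0.1724, 0.3699]
ee_rot: [3.14, -0.0, 1.613]
wrist_force: [0.8, -0.5, -0.1]
width: 0.0406
finger_force: 0.0
```

```bash
python3 lk2.py; python3 -c "
from h import *
plan(.629,-.265,.25,np.radians(-81))"
```

```text
tray [  0.558   0.175   0.236  51.413  28.646 -88.32 ] feeder 0.025 -0.052
tray [  0.554   0.279   0.236  51.641  29.26  -87.597] feeder 0.026 0.052
bench [ 4.4900e-01 -3.4300e-01  3.2000e-02  5.6624e+01  2.8167e+01 -2.7362e+01] rad -0.478
bench [ 5.6600e-01 -3.5300e-01  3.2000e-02  5.6322e+01  2.7158e+01 -4.5044e+01] rad -0.786
bench [ 6.2900e-01 -2.6500e-01  3.2000e-02  5.5663e+01  3.0699e+01 -8.3084e+01] rad -1.450
t28.6 pos [0.5586 0.1727 0.3737] rpy [ 3.131e+00 -2.000e-03  1.613e+00] w0.041 | wz total -1.15 then dx -11.08 dy 0.03 dz 3.09 yaw 1.728
```

Call:
drive_tool(commands=[[0,0,0,0,0,-0.6],[0,0,0,0,0,-0.6],[-0.92,0,0,0,0,0],[-0.92,0,0,0,0,0],[-0.92,0,0,0,0,0],[-0.92,0,0,0,0,0],[-0.92,0,0,0,0,0],[-0.92,0,0,0,0,0],[-0.92,0,0,0,0,0],[-0.92,0,0,0,0,0],[-0.92,0,0,0,0,0],[-0.92,0,0,0,0,0],[-0.92,0,0,0,0,0],[-0.92,0,0,0,0,0],[0,0,0.9,0,0,0],[0,0,0.9,0,0,0],[0,0,0.9,0,0,0],[0,0,0.9,0,0,0],[0,0,0.9,0,0,0],[0,0,0,0,0,0]], gripper=0.3)

```text
time: 31.05
tool_pos: [0.6265, -0.2622, 0.1818]
ee_rot: [-3.133, -0.006, 1.733]
wrist_force: [-0.1, -0.6, -0.8]
width: 0.0656
finger_force: 0.0
```

```bash
python3 lb.py .629 -.265
```

```text
[ 5.8500e-01 -3.6300e-01  3.1000e-02  3.8683e+01  1.8874e+01  8.6561e+01] [258. 323.]
[ 4.5100e-01 -3.4500e-01  3.1000e-02  5.8700e+01  2.9430e+01 -2.7664e+01] [114. 281.]
[ 6.3000e-01 -2.6900e-01  3.1000e-02  5.1968e+01  2.8092e+01 -8.1192e+01] [326. 230.]
[ 7.3900e-01 -9.5000e-02  2.6000e-02  2.0582e+02  9.2460e+00  7.0000e-01] [507.  33.]
chosen [ 6.3000e-01 -2.6900e-01  3.1000e-02  5.1968e+01  2.8092e+01 -8.1192e+01]
t31.1 pos [ 0.6278 -0.2628  0.1851] rpy [-3.138e+00 -3.000e-03  1.733e+00] w0.066 | wz total 0.08 then dx -0.16 dy 0.04 dz 4.48 yaw 1.725
```

Call:
drive_tool(commands=[[-0.1,0.04,0.5,0,0,0.1],[0,0,0.9,0,0,0],[0,0,0.9,0,0,0],[0,0,0.9,0,0,0],[0,0,0.8,0,0,0],[0,0,0.45,0,0,0],[0,0,0,0,0,0]])

```text
time: 31.98
tool_pos: [0.6306, -0.267, 0.0082]
ee_rot: [-3.14, -0.001, 1.723]
wrist_force: [0.9, 0.0, -0.1]
width: 0.0661
finger_force: 0.0
```

Call:
drive_tool(commands=[[0,0,0,0,0,0],[0,0,0,0,0,0],[0,0,0,0,0,0],[0,0,0,0,0,0],[0,0,0,0,0,0],[0,0,0,0,0,0],[0,0,-0.4,0,0,0],[0,0,-0.8,0,0,0],[0,0,-0.9,0,0,0],[0,0,-0.9,0,0,0],[0,0,-0.9,0,0,0],[0,0,-0.9,0,0,0],[0,0,-0.9,0,0,0],[0,0,-0.9,0,0,0],[0,0,-0.9,0,0,0],[0,0,-0.9,0,0,0.6],[0,0,0,0,0,0.5]], gripper=0.9)

```text
time: 34.1
tool_pos: [0.6316, -0.2673, 0.351]
ee_rot: [3.134, 0.004, 1.611]
wrist_force: [0.3, 0.5, -0.9]
width: 0.0295
finger_force: 30.0
```

```bash
python3 -c "
from h import *
plan(*F(-.042,.053),.36,TH+np.pi/2)"
```

```text
t34.1 pos [ 0.6316 -0.2673  0.351 ] rpy [3.134 0.004 1.611] w0.029 | wz total -0.03 then dx 13.75 dy -3.06 dz -0.22 yaw 1.614
```

Call:
drive_tool(commands=[[0.91,-0.2,0,0,0,0],[0.92,-0.2,0,0,0,0],[0.92,-0.2,0,0,0,0],[0.92,-0.2,0,0,0,0],[0.92,-0.2,0,0,0,0],[0.92,-0.2,0,0,0,0],[0.92,-0.2,0,0,0,0],[0.92,-0.2,0,0,0,0],[0.92,-0.2,0,0,0,0],[0.92,-0.2,0,0,0,0],[0.92,-0.2,0,0,0,0],[0.92,-0.2,0,0,0,0],[0.92,-0.2,0,0,0,0],[0.92,-0.2,0,0,0,0],[0.89,-0.24,0,0,0,0],[0,0,0,0,0,0],[0,0,0.5,0,0,0],[0,0,0.7,0,0,0],[0,0,0.5,0,0,0],[0,0,0,0,0,0]])

```text
time: 36.6
tool_pos: [0.486, 0.2763, 0.2757]
ee_rot: [-3.138, 0.002, 1.612]
wrist_force: [0.4, 0.2, -0.7]
width: 0.0295
finger_force: 30.0
```

```bash
python3 -c "
from h import *
plan(*F(-.042,.053),.216,TH+np.pi/2)"
```

```text
t36.6 pos [0.486  0.2763 0.2757] rpy [-3.138e+00  2.000e-03  1.612e+00] w0.030 | wz total -0.02 then dx 0.02 dy -0.00 dz 1.49 yaw 1.614
```

Call:
drive_tool(commands=[[0,0,0.5,0,0,0],[0,0,0.5,0,0,0],[0,0,0.3,0,0,0],[0,0,0.15,0,0,0],[0,0,0,0,0,0]])

```text
time: 37.22
tool_pos: [0.4867, 0.2776, 0.2198]
ee_rot: [3.141, 0.0, 1.613]
wrist_force: [0.1, 0.5, -0.8]
width: 0.03
finger_force: 30.0
```

Call:
drive_tool(commands=[[0,0,0,0,0,0],[0,0,0,0,0,0],[0,0,0,0,0,0],[0,0,-0.3,0,0,0],[0,0,-0.8,0,0,0],[0,0,-0.9,0,0,0],[0,0,-0.9,0,0,0],[0,0,-0.9,0,0,0]], gripper=0.57)

```text
time: 38.22
tool_pos: [0.4864, 0.2777, 0.3738]
ee_rot: [3.14, -0.0, 1.613]
wrist_force: [-0.2, -0.4, -0.2]
width: 0.0402
finger_force: 0.0
```

```bash
python3 lk2.py; python3 -c "
from h import *
plan(.566,-.353,.25,np.radians(-45.5))"
```

```text
tray [  0.553   0.278   0.236  48.367  29.748 -86.868] feeder 0.025 0.051
tray [  0.487   0.275   0.236  47.023  28.855 -86.851] feeder -0.041 0.051
bench [ 4.4900e-01 -3.4200e-01  3.2000e-02  5.6540e+01  2.9459e+01 -2.7514e+01] rad -0.480
bench [ 5.6600e-01 -3.5200e-01  3.3000e-02  5.6270e+01  2.7133e+01 -4.5043e+01] rad -0.786
t38.3 pos [0.4874 0.2782 0.3777] rpy [ 3.132 -0.004  1.613] w0.040 | wz total -7.35 then dx -12.63 dy -9.66 dz 3.19 yaw 2.347
```

Call:
drive_tool(commands=[[-0.99,0.08,0,0,0,0],[-0.99,0.08,0,0,0,0],[-0.99,0.08,0,0,0,0],[-0.99,0.08,0,0,0,0],[-0.99,0.08,0,0,0,0],[-0.99,0.08,0,0,0,0],[-0.99,0.08,0,0,0,0],[-0.99,0.08,0,0,0,0],[-0.99,0.08,0,0,0,0],[-0.99,0.08,0,0,0,0],[-0.99,0.08,0,0,0,0],[-0.99,0.08,0,0,0,0],[-0.99,0.08,0,0,0,0],[-0.99,0.08,0,0,0,0],[-0.99,0.08,0,0,0,0],[-0.99,0.1,0,0,0,0],[0,0,0.7,0,0,-0.9],[0,0,0.7,0,0,-0.9],[0,0,0.7,0,0,-0.9],[0,0,0.7,0,0,-0.9]], gripper=0.3)

```text
time: 40.83
tool_pos: [0.5648, -0.353, 0.2576]
ee_rot: [-3.141, -0.001, 1.976]
wrist_force: [-1.0, -0.6, 0.2]
width: 0.0659
finger_force: 0.0
```

Call:
drive_tool(commands=[[0,0,0.5,0,0,-0.9],[0,0,0.5,0,0,-0.9],[0,0,0.5,0,0,-0.9],[0,0,0.3,0,0,-0.9],[0,0,0,0,0,-0.1],[0,0,0,0,0,0]])

```text
time: 41.58
tool_pos: [0.5651, -0.3532, 0.1878]
ee_rot: [-3.142, 0.0, 2.342]
wrist_force: [-0.3, -0.4, 0.7]
width: 0.0658
finger_force: 0.0
```

```bash
python3 lb.py .566 -.353
```

```text
[ 5.6800e-01 -3.5600e-01  3.1000e-02  5.3991e+01  2.8160e+01 -4.6481e+01] [324. 223.]
[ 4.5000e-01 -3.4500e-01  3.1000e-02  5.8329e+01  2.9001e+01 -2.8345e+01] [225. 113.]
chosen [ 5.6800e-01 -3.5600e-01  3.1000e-02  5.3991e+01  2.8160e+01 -4.6481e+01]
t41.6 pos [ 0.5653 -0.3533  0.1883] rpy [3.141e+00 1.000e-03 2.342e+00] w0.066 | wz total 0.11 then dx -0.08 dy 0.00 dz 4.56 yaw 2.330
```

Call:
drive_tool(commands=[[-0.05,0,0.5,0,0,0.1],[0,0,0.9,0,0,0],[0,0,0.9,0,0,0],[0,0,0.9,0,0,0],[0,0,0.8,0,0,0],[0,0,0.53,0,0,0],[0,0,0,0,0,0]])

```text
time: 42.5
tool_pos: [0.5651, -0.3537, 0.0034]
ee_rot: [-3.141, -0.004, 2.332]
wrist_force: [-0.1, -0.1, 0.1]
width: 0.0658
finger_force: 0.0
```

Call:
drive_tool(commands=[[0,0,0,0,0,0],[0,0,0,0,0,0],[0,0,0,0,0,0],[0,0,0,0,0,0],[0,0,0,0,0,0],[0,0,0,0,0,0],[0,0,-0.4,0,0,0],[0,0,-0.8,0,0,0],[0,0,-0.9,0,0,0.9],[0,0,-0.9,0,0,0.9],[0,0,-0.9,0,0,0.9],[0,0,-0.9,0,0,0.9],[0,0,-0.9,0,0,0.9],[0,0,-0.9,0,0,0.9],[0,0,-0.9,0,0,0.9],[0,0,-0.9,0,0,0.9],[0,0,0,0,0,0]], gripper=0.9)

```text
time: 44.62
tool_pos: [0.5669, -0.355, 0.3469]
ee_rot: [3.135, 0.005, 1.614]
wrist_force: [-0.0, 0.7, -1.7]
width: 0.0303
finger_force: 30.0
```

```bash
python3 -c "
from h import *
plan(*F(-.042,-.055),.36,TH+np.pi/2)"
```

```text
t44.6 pos [ 0.5669 -0.355   0.3469] rpy [3.135 0.005 1.614] w0.030 | wz total -0.00 then dx 13.18 dy -1.35 dz -0.33 yaw 1.614
```

Call:
drive_tool(commands=[[0.94,-0.1,-0.1,0,0,0],[0.94,-0.1,-0.1,0,0,0],[0.94,-0.1,0,0,0,0],[0.94,-0.1,0,0,0,0],[0.94,-0.1,0,0,0,0],[0.94,-0.1,0,0,0,0],[0.94,-0.1,0,0,0,0],[0.94,-0.1,0,0,0,0],[0.94,-0.1,0,0,0,0],[0.94,-0.1,0,0,0,0],[0.94,-0.1,0,0,0,0],[0.94,-0.1,0,0,0,0],[0.94,-0.1,0,0,0,0],[0.95,-0.05,0,0,0,0],[0,0,0,0,0,0],[0,0,0.5,0,0,0],[0,0,0.8,0,0,0],[0,0,0.7,0,0,0],[0,0,0,0,0,0]])

```text
time: 47.0
tool_pos: [0.4886, 0.1681, 0.2661]
ee_rot: [-3.134, 0.002, 1.612]
wrist_force: [-0.5, 0.5, -1.5]
width: 0.03
finger_force: 30.0
```

```bash
python3 -c "
from h import *
plan(*F(-.042,-.055),.214,TH+np.pi/2)"
```

```text
t47.0 pos [0.4886 0.1681 0.2661] rpy [-3.134e+00  2.000e-03  1.612e+00] w0.030 | wz total -0.01 then dx 0.03 dy 0.05 dz 1.30 yaw 1.614
```

Call:
drive_tool(commands=[[0,0,0.4,0,0,0],[0,0,0.4,0,0,0],[0,0,0.3,0,0,0],[0,0,0.25,0,0,0],[0,0,0,0,0,0]])

```text
time: 47.62
tool_pos: [0.4901, 0.1694, 0.2155]
ee_rot: [-3.14, 0.0, 1.613]
wrist_force: [0.5, -0.3, -2.4]
width: 0.0296
finger_force: 30.0
```

Call:
drive_tool(commands=[[0,0,0,0,0,0],[0,0,0,0,0,0],[0,0,0,0,0,0],[0,0,-0.3,0,0,0],[0,0,-0.8,0,0,0],[0,0,-0.9,0,0,0],[0,0,-0.9,0,0,0],[0,0,-0.9,0,0,0]], gripper=0.57)

```text
time: 48.62
tool_pos: [0.4903, 0.1695, 0.3706]
ee_rot: [3.14, -0.0, 1.613]
wrist_force: [-0.3, -0.4, -0.4]
width: 0.0402
finger_force: 0.0
```

```bash
python3 lk2.py; python3 -c "
from h import *
plan(.449,-.343,.25,np.radians(-27.5))"
```

```text
tray [  0.491   0.169   0.237  51.795  28.736 -86.811] feeder -0.041 -0.055
tray [  0.556   0.178   0.236  55.951  30.147 -87.638] feeder 0.024 -0.049
tray [  0.552   0.279   0.236  52.099  30.788 -86.826] feeder 0.025 0.052
tray [  0.487   0.277   0.236  51.618  29.166 -87.612] feeder -0.041 0.053
bench [ 4.4900e-01 -3.4300e-01  3.2000e-02  5.6617e+01  2.8164e+01 -2.7362e+01] rad -0.478
t48.7 pos [0.4915 0.1698 0.3743] rpy [ 3.131e+00 -2.000e-03  1.613e+00] w0.040 | wz total 20.93 then dx 4.98 dy 11.86 dz 3.11 yaw -0.480
```

Call:
drive_tool(commands=[[-0.98,-0.12,0,0,0,0],[-0.98,-0.12,0,0,0,0],[-0.98,-0.12,0,0,0,0],[-0.98,-0.12,0,0,0,0],[-0.98,-0.12,0,0,0,0],[-0.98,-0.12,0,0,0,0],[-0.98,-0.12,0,0,0,0],[-0.98,-0.12,0,0,0,0],[-0.98,-0.12,0,0,0,0],[-0.98,-0.12,0,0,0,0],[-0.98,-0.12,0,0,0,0],[-0.98,-0.12,0,0,0,0],[-0.98,-0.14,0,0,0,0],[0,0,0.4,0,0,-1],[0,0,0.4,0,0,-1],[0,0,0.4,0,0,-1],[0,0,0.4,0,0,-1],[0,0,0.4,0,0,-1],[0,0,0.4,0,0,-1],[0,0,0.4,0,0,-1]], gripper=0.4)

```text
time: 51.22
tool_pos: [0.4484, -0.3421, 0.255]
ee_rot: [-3.141, -0.001, 2.316]
wrist_force: [0.3, -0.4, 0.7]
width: 0.0564
finger_force: 0.0
```

Call:
drive_tool(commands=[[0,0,0.4,0,0,-1],[0,0,0.4,0,0,-1],[0,0,0.5,0,0,-1],[0,0,0.5,0,0,-0.5],[0,0,0,0,0,0],[0,0,0,0,0,0]])

```text
time: 51.98
tool_pos: [0.4488, -0.3424, 0.1848]
ee_rot: [-3.141, 0.001, 2.662]
wrist_force: [-0.1, 0.3, 0.2]
width: 0.0562
finger_force: 0.0
```

```bash
python3 lb.py .449 -.343;  python3 -c "
from h import *
plan(.449,-.344,.006,np.radians(152.5),False)"
```

```text
[ 4.4800e-01 -3.4500e-01  3.1000e-02  5.9787e+01  2.8116e+01 -2.8247e+01] [321. 221.]
chosen [ 4.4800e-01 -3.4500e-01  3.1000e-02  5.9787e+01  2.8116e+01 -2.8247e+01]
t52.0 pos [ 0.449  -0.3426  0.1853] rpy [-3.141e+00  2.000e-03  2.662e+00] w0.057 | wz total -31.28 then dx -0.00 dy 0.06 dz 4.48 yaw -0.493
t52.0 pos [ 0.449  -0.3426  0.1853] rpy [-3.141e+00  2.000e-03  2.662e+00] w0.057 | wz total 0.01 then dx -0.02 dy -0.03 dz 4.48 yaw 2.662
```

Call:
drive_tool(commands=[[0,0,0.5,0,0,0],[0,0,0.9,0,0,0],[0,0,0.9,0,0,0],[0,0,0.9,0,0,0],[0,0,0.8,0,0,0],[0,0,0.45,0,0,0],[0,0,0,0,0,0]])

```text
time: 52.9
tool_pos: [0.4483, -0.342, 0.0056]
ee_rot: [3.141, -0.002, 2.663]
wrist_force: [-0.7, -1.1, 1.1]
width: 0.0564
finger_force: 0.0
```

Call:
drive_tool(commands=[[0,0,0,0,0,0],[0,0,0,0,0,0],[0,0,0,0,0,0],[0,0,0,0,0,0],[0,0,0,0,0,0],[0,0,0,0,0,0],[0,0,-0.4,0,0,0],[0,0,-0.8,0,0,0],[0,0,-0.9,0,0,0],[0,0,-0.9,0,0,-0.8],[0,0,-0.9,0,0,-0.9],[0,0,-0.9,0,0,-0.9],[0,0,-0.9,0,0,-0.9],[0,0,-0.9,0,0,-0.9],[0,0,-0.9,0,0,-0.8],[0,0,-0.9,0,0,0],[0,0,0,0,0,0]], gripper=0.9)

```text
time: 55.02
tool_pos: [0.4493, -0.3425, 0.3457]
ee_rot: [-3.137, 0.005, -3.1]
wrist_force: [-0.0, -0.3, -1.7]
width: 0.0297
finger_force: 30.0
```

```bash
python3 -c "
from h import *
plan(*F(-.008,0.0),.36,TH+np.pi,False)"
```

```text
t55.0 pos [ 0.4493 -0.3425  0.3457] rpy [-3.137  0.005 -3.1  ] w0.030 | wz total -0.01 then dx -2.43 dy 14.11 dz -0.36 yaw 3.185
```

Call:
drive_tool(commands=[[-0.16,0.94,-0.15,0,0,0],[-0.16,0.94,-0.15,0,0,0],[-0.16,0.94,0,0,0,0],[-0.16,0.94,0,0,0,0],[-0.16,0.94,0,0,0,0],[-0.16,0.94,0,0,0,0],[-0.16,0.94,0,0,0,0],[-0.16,0.94,0,0,0,0],[-0.16,0.94,0,0,0,0],[-0.16,0.94,0,0,0,0],[-0.16,0.94,0,0,0,0],[-0.16,0.94,0,0,0,0],[-0.16,0.94,0,0,0,0],[-0.16,0.94,0,0,0,0],[-0.19,0.95,0,0,0,0],[0,0,0,0,0,0],[0,0,0.5,0,0,0],[0,0,0.6,0,0,0],[0,0,0.4,0,0,0],[0,0,0,0,0,0]])

```text
time: 57.52
tool_pos: [0.5216, 0.2247, 0.2918]
ee_rot: [-3.14, -0.005, -3.101]
wrist_force: [-0.4, -0.2, -1.3]
width: 0.0295
finger_force: 30.0
```

```bash
python3 -c "
from h import *
plan(*F(-.008,0.001),.216,TH+np.pi,False)"
```

```text
t57.5 pos [0.5216 0.2247 0.2918] rpy [-3.14  -0.005 -3.101] w0.030 | wz total -0.03 then dx -0.01 dy 0.05 dz 1.90 yaw 3.185
```

Call:
drive_tool(commands=[[0,0.04,0.4,0,0,0],[0,0,0.5,0,0,0],[0,0,0.4,0,0,0],[0,0,0.3,0,0,0],[0,0,0.25,0,0,0],[0,0,0,0,0,0]])

```text
time: 58.28
tool_pos: [0.5221, 0.2271, 0.2193]
ee_rot: [-3.141, -0.001, -3.1]
wrist_force: [-0.1, 0.9, -1.4]
width: 0.0299
finger_force: 30.0
```

Call:
drive_tool(commands=[[0,0,0,0,0,0],[0,0,0,0,0,0],[0,0,0,0,0,0],[0,0,-0.3,0,0,0],[0,0,-0.8,0,0,0],[0,0,-0.9,0,0,0],[0,0,-0.9,0,0,0],[0,0,-0.9,0,0,0]], gripper=0.57)

```text
time: 59.28
tool_pos: [0.5223, 0.2272, 0.3747]
ee_rot: [3.141, 0.002, -3.1]
wrist_force: [0.2, -0.4, -0.2]
width: 0.0402
finger_force: 0.0
```

```bash
python3 lk2.py; python3 -c "
from h import *
s=snap('wrist'); cv2.imwrite('pics/w3.png',s['image'])
print(F(0,-.337))
t=snap('top'); w=pts(t); hsv=cv2.cvtColor(t['image'],cv2.COLOR_BGR2HSV)
m=(abs(w[...,2]-.104)<.01)&(w[...,0]>.45)&(w[...,1]<.0)&(w[...,1]>-.2)&(hsv[...,2]<70); print(w[m].mean(0),m.sum())
plan(*F(0,-.337),.35,TH,False); plan(*F(0,-.337),.35,TH+np.pi,False)"
```

```text
tray [  0.55    0.277   0.236  57.877  35.449 -87.656] feeder 0.022 0.05
tray [  0.553   0.173   0.236  55.105  35.383 -87.656] feeder 0.021 -0.053
tray [ 0.521  0.227  0.236 62.173 28.393  1.627] feeder -0.009 0.001
tray [  0.491   0.169   0.237  51.325  27.704 -87.661] feeder -0.041 -0.056
tray [  0.486   0.275   0.236  56.736  30.864 -87.661] feeder -0.042 0.051
[ 0.54448653 -0.11068849]
[ 0.54018505 -0.10899486  0.10691516] 133
t59.5 pos [0.5227 0.2273 0.3732] rpy [ 3.141e+00  2.000e-03 -3.100e+00] w0.040 | wz total 31.40 then dx 0.18 dy 8.47 dz 0.58 yaw 0.043
t59.5 pos [0.5227 0.2273 0.3732] rpy [ 3.141e+00  2.000e-03 -3.100e+00] w0.040 | wz total -0.02 then dx -0.18 dy -8.47 dz 0.58 yaw 3.185
```

View pics/w3.png

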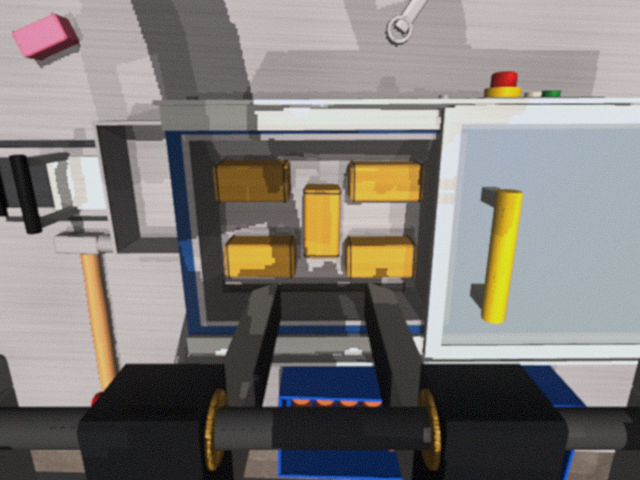

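All five spacers lie flat in the tray: (252,181), (385,181), (321,220), (260,257) and (380,257). Next I'll push the box home with shut fingers from the outer side of its bar.

```bash
python3 -c "
from h import *
print(F(-.02,-.38)); plan(*F(-.02,-.38),.35,-3.10,False)"
```

```text
[ 0.52635345 -0.15450848]
t59.5 pos [0.5227 0.2273 0.3732] rpy [ 3.141e+00  2.000e-03 -3.100e+00] w0.040 | wz total -0.00 then dx 0.30 dy -9.54 dz 0.58 yaw -3.100
```

Call:
drive_tool(commands=[[0.03,-0.95,0,0,0,0],[0.03,-0.95,0,0,0,0],[0.03,-0.95,0,0,0,0],[0.03,-0.95,0,0,0,0],[0.03,-0.95,0,0,0,0],[0.03,-0.95,0,0,0,0],[0.03,-0.95,0,0,0,0],[0.03,-0.95,0,0,0,0],[0.03,-0.95,0,0,0,0],[0.03,-0.97,0,0,0,0],[0,0,0,0,0,1],[0,0,0,0,0,1],[0,0,0,0,0,1],[0,0,0,0,0,1],[0,0,0,0,0,1],[0,0,0,0,0,1],[0,0,0,0,0,1],[0,0,0,0,0,1],[0,0,0,0,0,1],[0,0,0,0,0,1]], gripper=1)

```text
time: 61.98
tool_pos: [0.5257, -0.1536, 0.3699]
ee_rot: [-3.139, -0.003, 2.179]
wrist_force: [0.0, 0.1, -0.1]
width: 0.0006
finger_force: 0.0
```

Call:
drive_tool(commands=[[0,0,0.8,0,0,1],[0,0,0.8,0,0,1],[0,0,0.9,0,0,1],[0,0,0.9,0,0,1],[0,0,0.9,0,0,1],[0,0,0.9,0,0,0.7],[0,0,0.9,0,0,0],[0,0,0.8,0,0,0],[0,0,0.4,0,0,0],[0,0,0,0,0,0]])

```text
time: 63.22
tool_pos: [0.5246, -0.1532, 0.0782]
ee_rot: [-3.138, -0.002, 1.613]
wrist_force: [0.2, -0.4, 1.1]
width: 0.0003
finger_force: 0.0
```

```bash
python3 -c "
from h import *
plan(*F(-.02,-.196),.082,TH+np.pi/2); print(get_obs()['wrist_force'])"
```

```text
t63.2 pos [ 0.5246 -0.1532  0.0782] rpy [-3.138e+00 -2.000e-03  1.613e+00] w0.000 | wz total -0.01 then dx 4.57 dy 0.04 dz -0.10 yaw 1.614
[ 0.18900823 -0.35156141  1.13958149]
```

Tool x points along feeder +y. I'll push about 4.2 units, then creep.

Call:
drive_tool(commands=[[0.3,0,0,0,0,0],[0.4,0,0,0,0,0],[0.5,0,0,0,0,0],[0.5,0,0,0,0,0],[0.5,0,0,0,0,0],[0.5,0,0,0,0,0],[0.5,0,0,0,0,0],[0.4,0,0,0,0,0],[0.3,0,0,0,0,0],[0.2,0,0,0,0,0],[0,0,0,0,0,0]])

```text
time: 64.6
tool_pos: [0.5184, 0.0114, 0.0795]
ee_rot: [-3.14, -0.002, 1.614]
wrist_force: [-0.5, 0.2, 0.1]
width: 0.0006
finger_force: 0.0
```

```bash
python3 -c "
from h import *
plan(*F(-.02,-.196),.082,TH+np.pi/2); print(get_obs()['wrist_force'])
t=snap('top'); w=pts(t)
m=(abs(w[...,2]-.085)<.006)&(w[...,0]>.45)&(w[...,0]<.63)&(w[...,1]<.12)&(w[...,1]>-.15); print('rim y min',w[m][:,1].min(),m.sum())"
```

```text
t64.6 pos [0.5184 0.0114 0.0795] rpy [-3.140e+00 -2.000e-03  1.614e+00] w0.001 | wz total -0.00 then dx 0.45 dy 0.02 dz -0.06 yaw 1.614
[-0.46335017  0.24546962  0.1367939 ]
rim y min 0.11210047600045338 16
```

Call:
drive_tool(commands=[[0.12,0,0,0,0,0],[0.12,0,0,0,0,0],[0.12,0,0,0,0,0],[0,0,0,0,0,0]])

```text
time: 65.15
tool_pos: [0.5185, 0.0251, 0.0801]
ee_rot: [-3.141, -0.001, 1.613]
wrist_force: [-0.1, -1.2, -1.0]
width: 0.0006
finger_force: 0.3
```

Call:
drive_tool(commands=[[0.1,0,0,0,0,0],[0.1,0,0,0,0,0],[0.06,0,0,0,0,0],[0,0,0,0,0,0]])

```text
time: 65.65
tool_pos: [0.5185, 0.0274, 0.0804]
ee_rot: [-3.141, 0.015, 1.611]
wrist_force: [-0.3, -19.3, -1.8]
width: 0.0003
finger_force: 9.6
```

Call:
drive_tool(commands=[[-0.15,0,0,0,0,0],[-0.6,0,0,0,0,0],[-0.5,0,-0.5,0,0,0],[0,0,-0.9,0,0,0],[0,0,-1,0,0,0],[0,0,-1,0,0,0],[0,0,-1,0,0,0],[0,0,-1,0,0,0],[0,0,-1,0,0,0],[0,0,-1,0,0,0],[0,0,-0.7,0,0,0],[0,0,0,0,0,0]])

```text
time: 67.15
tool_pos: [0.5211, -0.0144, 0.4074]
ee_rot: [3.135, -0.0, 1.614]
wrist_force: [0.3, -0.2, -0.4]
width: 0.0002
finger_force: 0.0
```

```bash
python3 -c "
from h import *
plan(*F(-.01,.157),.40,TH+np.pi/2)
t=snap('top'); w=pts(t); m=(yellow(t)>0)&(w[...,2]>.29); print(w[m].mean(0))"
```

```text
t67.2 pos [ 0.5211 -0.0144  0.4074] rpy [ 3.135 -0.     1.614] w0.000 | wz total 0.00 then dx 9.92 dy 0.23 dz 0.19 yaw 1.614
[0.5223177  0.34349442 0.31233779]
```

Guard bar is at y 0.3435. Tool target y 0.382 is clear behind it.

Call:
drive_tool(commands=[[0.95,0.02,0,0,0,0],[0.99,0.02,0,0,0,0],[0.99,0.02,0,0,0,0],[0.99,0.02,0,0,0,0],[0.99,0.02,0,0,0,0],[0.99,0.02,0,0,0,0],[0.99,0.02,0,0,0,0],[0.99,0.02,0,0,0,0],[0.99,0.02,0,0,0,0],[0.95,0,0,0,0,0],[0.1,0,0,0,0,0],[0,0,0,0,0,0],[0,0,0.7,0,0,0],[0,0,0.8,0,0,0],[0,0,0.8,0,0,0],[0,0,0.6,0,0,0],[0,0,0,0,0,0]])

```text
time: 69.32
tool_pos: [0.5102, 0.3797, 0.2857]
ee_rot: [-3.137, 0.003, 1.611]
wrist_force: [0.2, -0.1, -0.1]
width: 0.0001
finger_force: 0.0
```

Call:
drive_tool(commands=[[-0.3,0,0,0,0,0],[-0.4,0,0,0,0,0],[-0.5,0,0,0,0,0],[-0.5,0,0,0,0,0],[-0.5,0,0,0,0,0],[-0.5,0,0,0,0,0],[-0.5,0,0,0,0,0],[-0.5,0,0,0,0,0],[-0.5,0,0,0,0,0],[-0.4,0,0,0,0,0],[-0.3,0,0,0,0,0],[-0.1,0,0,0,0,0],[0,0,0,0,0,0]])

```text
time: 70.95
tool_pos: [0.5189, 0.1809, 0.2876]
ee_rot: [-3.14, 0.002, 1.612]
wrist_force: [-0.3, 0.5, -0.1]
width: 0.0003
finger_force: 0.0
```

Call:
drive_tool(commands=[[-0.1,0,0,0,0,0],[-0.1,0,0,0,0,0],[-0.08,0,0,0,0,0],[-0.05,0,0,0,0,0],[0,0,0,0,0,0]])

```text
time: 71.58
tool_pos: [0.5192, 0.1724, 0.2876]
ee_rot: [-3.14, -0.007, 1.617]
wrist_force: [-1.2, 11.0, -1.4]
width: 0.0003
finger_force: 5.6
```

Call:
drive_tool(commands=[[0.1,0,0,0,0,0],[0.4,0,-0.3,0,0,0],[0,0,-0.9,0,0,0],[0,0,-0.9,0,0,0],[0,0,-0.6,0,0,0],[0,0,0,0,0,0]])

```text
time: 72.32
tool_pos: [0.5196, 0.1889, 0.3997]
ee_rot: [3.135, -0.001, 1.612]
wrist_force: [1.5, 0.1, -0.0]
width: 0.0004
finger_force: 0.0
```

```bash
python3 -c "
from h import *
plan(*F(.166,-.15),.40,TH+np.pi/2)
s=snap('scene'); cv2.imwrite('pics/s2.png',cv2.resize(s['image'][130:370,260:540],(700,600),interpolation=cv2.INTER_CUBIC))
t=snap('top'); w=pts(t); m=(yellow(t)>0)&(w[...,2]>.29); print(w[m].mean(0),m.sum())
hsv=cv2.cvtColor(t['image'],cv2.COLOR_BGR2HSV)
m=((hsv[...,0]<6)|(hsv[...,0]>174))&(hsv[...,1]>150)&(w[...,2]>.2); print('lever',w[m].mean(0),m.sum())"
```

```text
t72.3 pos [0.5196 0.1889 0.3997] rpy [ 3.135e+00 -1.000e-03  1.612e+00] w0.000 | wz total -0.01 then dx -2.83 dy 4.45 dz -0.01 yaw 1.614
[0.53059976 0.15498876 0.31264129] 172
lever [0.61768163 0.13033998 0.28603006] 161
```

View pics/s2.png

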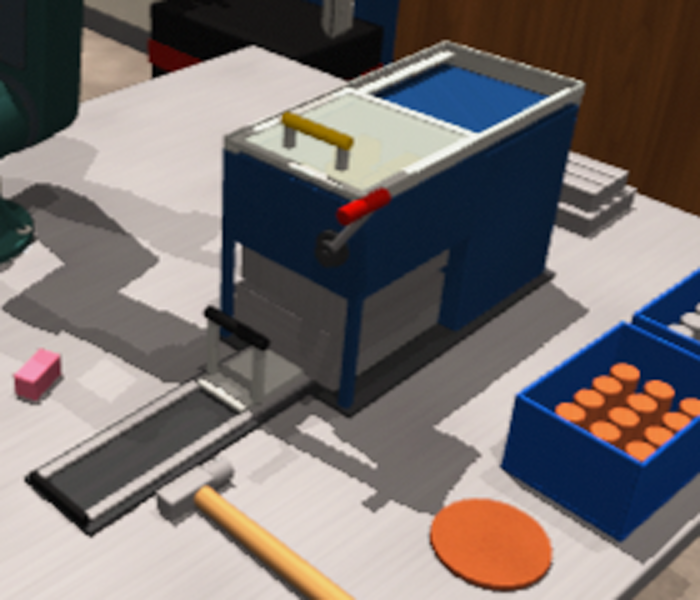

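The picture shows the guard shut (handle at (315,130)), the box home (bar at (237,327)) and the lever level (363,206). Now for the lever.

Call:
drive_tool(commands=[[-0.57,0.89,0,0,0,0],[-0.57,0.89,0,0,0,0],[-0.57,0.89,0,0,0,0],[-0.57,0.89,0,0,0,0],[-0.56,0.89,0,0,0,0],[0,0,0,0,0,0],[0,0,0,0,0,0]])

```text
time: 73.3
tool_pos: [0.7012, 0.0829, 0.3947]
ee_rot: [-3.138, -0.0, 1.613]
wrist_force: [0.7, -0.4, 0.2]
width: 0.0004
finger_force: 0.0
```

```bash
python3 -c "
from h import *
plan(*F(.166,-.15),.283,TH+np.pi/2)
t=snap('top'); w=pts(t)
hsv=cv2.cvtColor(t['image'],cv2.COLOR_BGR2HSV)
c=F(0,0)
for n,m in (('hammer head/handle',(w[...,0]>.59)&(w[...,0]<.68)&(w[...,1]<.0)&(w[...,1]>-.2)&(w[...,2]>.012)&(w[...,2]<.05)),):
    print(n,np.nanmin(w[m],0),np.nanmax(w[m],0),m.sum())
print('box side x at y=-.08:',F(.08,-.3),F(.08,-.2)); print(get_obs()['joint_positions'].round(2))"
```

```text
t73.3 pos [0.7012 0.0829 0.3947] rpy [-3.138 -0.     1.613] w0.000 | wz total -0.01 then dx 0.01 dy 0.03 dz 2.79 yaw 1.614
hammer head/handle [ 0.59022544 -0.19357525  0.01221163] [ 0.67900391 -0.03999033  0.0361098 ] 306
box side x at y=-.08: [ 0.62282208 -0.07028375] [0.6185234  0.02962381]
[ 0.04  0.57  0.37  0.    2.21 -0.  ]
```

Call:
drive_tool(commands=[[0,0,0.6,0,0,0],[0,0,0.8,0,0,0],[0,0,0.8,0,0,0],[0,0,0.6,0,0,0],[0,0,0,0,0,0]])

```text
time: 73.97
tool_pos: [0.6993, 0.0837, 0.2836]
ee_rot: [-3.139, 0.0, 1.614]
wrist_force: [0.3, -0.1, -0.1]
width: 0.0003
finger_force: 0.0
```

Call:
drive_tool(commands=[[0,-0.3,0,0,0,0],[0,-0.3,0,0,0,0],[0,-0.3,0,0,0,0],[0,-0.3,0,0,0,0],[0,-0.3,0,0,0,0],[0,-0.3,0,0,0,0],[0,-0.3,0,0,0,0],[0,-0.3,0,0,0,0],[0,-0.2,0,0,0,0],[0,0,0,0,0,0]])

```text
time: 75.22
tool_pos: [0.6047, 0.0789, 0.3095]
ee_rot: [3.091, 0.001, 1.613]
wrist_force: [3.8, 0.2, 45.4]
width: 0.0002
finger_force: 18.5
```

Call:
drive_tool(commands=[[0,0,-0.5,0,0,0],[0,0,-0.8,0,0,0],[0,0,-0.9,0,0,0],[0,0,-0.6,0,0,0],[0,0.8,0,0,0,0],[0,0.9,0,0,0,0],[0,0.9,0,0,0,0],[0,0,0,0,0,0]])

```text
time: 76.22
tool_pos: [0.7034, 0.083, 0.3934]
ee_rot: [-3.139, 0.0, 1.613]
wrist_force: [-0.4, 0.6, -0.0]
width: 0.0005
finger_force: 0.0
```

```bash
python3 -c "
from h import *
plan(*F(.166,-.15),.262,TH+np.pi/2)
s=snap('scene'); w=pts(s); hsv=cv2.cvtColor(s['image'],cv2.COLOR_BGR2HSV)
m=((hsv[...,0]<6)|(hsv[...,0]>174))&(hsv[...,1]>150)&(w[...,2]>.25)&(w[...,1]>0)&(w[...,1]<.2)&(w[...,0]<.75)&(w[...,0]>.5); q=w[m]; print('lever',np.median(q,0),q.min(0),q.max(0),m.sum())
d=np.median(q,0)[:2]-O;print('feeder x',d[0]*np.cos(TH)+d[1]*np.sin(TH))
cv2.imwrite('pics/s3.png',cv2.resize(s['image'][130:370,260:540],(700,600),interpolation=cv2.INTER_CUBIC))"
```

```text
t76.2 pos [0.7034 0.083  0.3934] rpy [-3.139  0.     1.613] w0.000 | wz total -0.01 then dx 0.01 dy -0.03 dz 3.28 yaw 1.614
lever [0.59570576 0.07513071 0.3160793 ] [0.52299397 0.0517277  0.258569  ] [0.60304525 0.12077969 0.32285917] 132
feeder x 0.05915964320343859
```

View pics/s3.png

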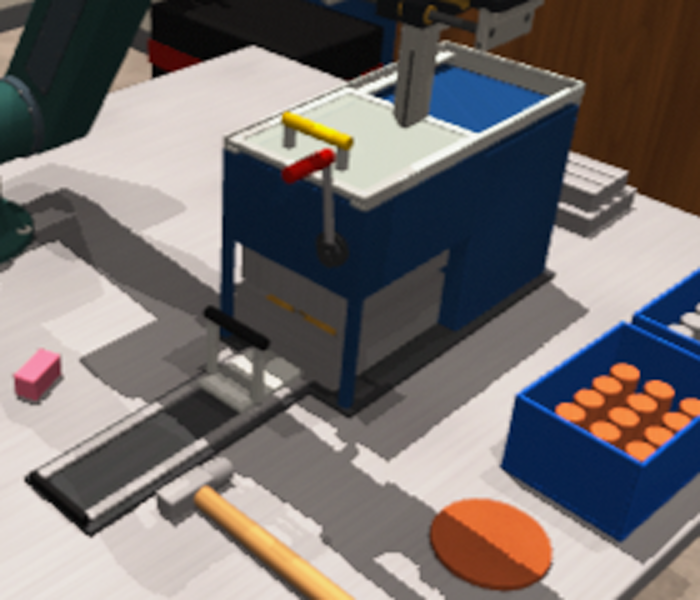

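The lever at (308,165) is about upright, roughly 0.6 rad over, and my fingertips rode up on it. I'll redo the push with the tip lower and finish the tip.

Call:
drive_tool(commands=[[0,-0.6,0,0,0,0],[0,-0.5,0,0,0,0],[0,0,0.6,0,0,0],[0,0,0.9,0,0,0],[0,0,0.9,0,0,0],[0,0,0.65,0,0,0],[0,0,0,0,0,0]])

```text
time: 77.15
tool_pos: [0.6549, 0.081, 0.2749]
ee_rot: [-3.14, 0.0, 1.613]
wrist_force: [0.2, 0.2, 0.5]
width: -0.0001
finger_force: 0.0
```

Call:
drive_tool(commands=[[0,-0.3,0,0,0,0],[0,-0.3,0,0,0,0],[0,-0.3,0,0,0,0],[0,-0.3,0,0,0,0],[0,-0.3,0,0,0,0],[0,0,0,0,0,0]])

```text
time: 77.9
tool_pos: [0.6002, 0.0784, 0.2751]
ee_rot: [3.132, -0.0, 1.613]
wrist_force: [7.8, 0.8, -0.8]
width: 0.0003
finger_force: 4.3
```

```bash
python3 -c "
from h import *
plan(*F(.0455,-.15),.272,TH+np.pi/2); o=get_obs(); print(o['wrist_force'],F(.0455,-.15))"
```

```text
t77.9 pos [0.6002 0.0784 0.2751] rpy [ 3.132 -0.     1.613] w0.000 | wz total -0.01 then dx 0.01 dy -0.46 dz 0.08 yaw 1.614
[ 7.82823565  0.75327299 -0.77414984] [0.58190595 0.07809455]
```

Call:
drive_tool(commands=[[0,-0.25,0,0,0,0],[0,-0.2,0,0,0,0],[0,-0.1,0,0,0,0],[0,0,0,0,0,0]])

```text
time: 78.4
tool_pos: [0.5858, 0.0777, 0.2726]
ee_rot: [3.118, -0.001, 1.613]
wrist_force: [30.4, 2.1, -11.9]
width: 0.0006
finger_force: 14.9
```

Call:
drive_tool(commands=[[0,-0.1,0,0,0,0],[0,-0.1,0,0,0,0],[0,0,0,0,0,0]])

```text
time: 78.78
tool_pos: [0.586, 0.0778, 0.2729]
ee_rot: [3.099, -0.001, 1.612]
wrist_force: [52.6, 3.2, -17.3]
width: 0.0003
finger_force: 25.8
```

Call:
drive_tool(commands=[[0,0.25,0,0,0,0],[0,0.3,0,0,0,0],[0,0.5,-0.3,0,0,0],[0,0,-0.8,0,0,0],[0,0,-0.9,0,0,0],[0,0,-0.9,0,0,0],[0,0,0,0,0,0]])

```text
time: 79.65
tool_pos: [0.6098, 0.0788, 0.3944]
ee_rot: [3.134, 0.0, 1.613]
wrist_force: [-0.2, -0.7, -0.1]
width: 0.0003
finger_force: 0.0
```

```bash
python3 -c "
from h import *
plan(*F(-.02,-.15),.40,TH+np.pi/2)
s=snap('scene'); w=pts(s); hsv=cv2.cvtColor(s['image'],cv2.COLOR_BGR2HSV)
m=((hsv[...,0]<6)|(hsv[...,0]>174))&(hsv[...,1]>150)&(w[...,2]>.27)&(w[...,1]>0)&(w[...,1]<.12)&(w[...,0]<.75)&(w[...,0]>.5); q=w[m]; print('lever',np.median(q,0),m.sum())
d=np.median(q,0)[:2]-O;print('feeder x',d[0]*np.cos(TH)+d[1]*np.sin(TH))
cv2.imwrite('pics/s4.png',cv2.resize(s['image'][130:370,260:540],(700,600),interpolation=cv2.INTER_CUBIC))"
```

```text
t79.7 pos [0.6098 0.0788 0.3944] rpy [3.134 0.    1.613] w0.000 | wz total -0.01 then dx 0.01 dy -2.33 dz -0.14 yaw 1.614
lever [0.57192434 0.07484108 0.31080809] 127
feeder x 0.03538775549338972
```

View pics/s4.png

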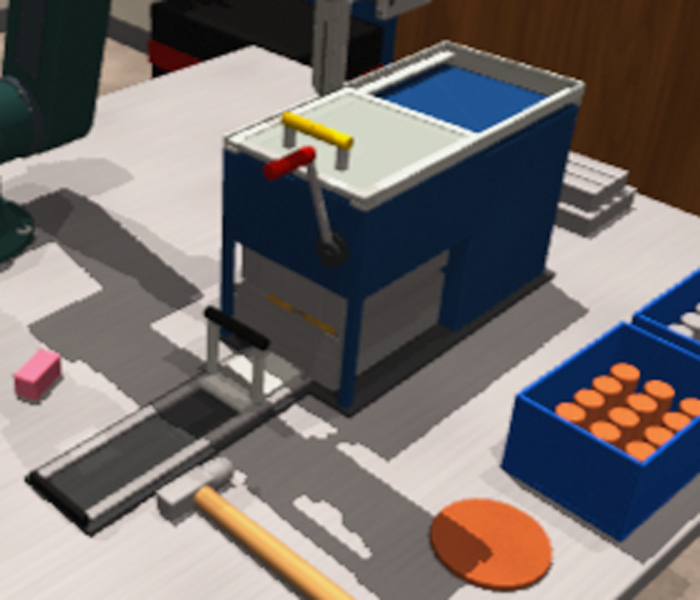

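The lever at (290,160) is right over, about 0.91 rad and against its stop. Now I'll push it back from the near side.

Call:
drive_tool(commands=[[0,-0.8,0,0,0,0],[0,-0.9,0,0,0,0],[0,-0.9,0,0,0,0],[0,0,0,0,0,0],[0,0,0.7,0,0,0],[0,0,0.9,0,0,0],[0,0,0.9,0,0,0],[0,0,0.8,0,0,0],[0,0,0,0,0,0]])

```text
time: 80.82
tool_pos: [0.5041, 0.0742, 0.2532]
ee_rot: [-3.132, 0.0, 1.613]
wrist_force: [0.0, -0.3, -0.2]
width: 0.0006
finger_force: 0.0
```

Call:
drive_tool(commands=[[0,0.3,0,0,0,0],[0,0.3,0,0,0,0],[0,0.3,0,0,0,0],[0,0.3,0,0,0,0],[0,0.3,0,0,0,0],[0,0.3,0,0,0,0],[0,0.3,0,0,0,0],[0,0.3,0,0,0,0],[0,0.3,0,0,0,0],[0,0.2,0,0,0,0],[0,0,0,0,0,0]])

```text
time: 82.2
tool_pos: [0.6182, 0.0796, 0.2587]
ee_rot: [-3.132, -0.0, 1.613]
wrist_force: [-13.5, -0.4, 4.1]
width: 0.0004
finger_force: 6.5
```

```bash
python3 -c "
from h import *
plan(*F(.0975,-.15),.262,TH+np.pi/2)"
```

```text
t82.2 pos [0.6182 0.0796 0.2587] rpy [-3.132 -0.     1.613] w0.000 | wz total -0.00 then dx 0.00 dy 0.39 dz -0.08 yaw 1.614
```

Call:
drive_tool(commands=[[0,0.2,0,0,0,0],[0,0.15,0,0,0,0],[0,0.15,0,0,0,0],[0,0,0,0,0,0]])

```text
time: 82.7
tool_pos: [0.6335, 0.0802, 0.2524]
ee_rot: [-3.114, -0.0, 1.614]
wrist_force: [-21.3, -0.4, -7.5]
width: 0.0009
finger_force: 10.1
```

Call:
drive_tool(commands=[[0,0.1,0,0,0,0],[0,0.1,0,0,0,0],[0,0,0,0,0,0]])

```text
time: 83.08
tool_pos: [0.6365, 0.0804, 0.2508]
ee_rot: [-3.1, 0.0, 1.614]
wrist_force: [-33.7, -1.4, -9.0]
width: 0.0002
finger_force: 16.2
```

Call:
drive_tool(commands=[[0,0.12,0,0,0,0],[0,0,0,0,0,0]])

```text
time: 83.32
tool_pos: [0.6362, 0.0804, 0.2509]
ee_rot: [-3.087, 0.0, 1.614]
wrist_force: [-46.0, -3.3, -7.0]
width: 0.0001
finger_force: 23.4
```

Call:
drive_tool(commands=[[0,-0.35,0,0,0,0],[0,-0.5,0,0,0,0],[0,-0.5,-0.3,0,0,0],[0,0,-0.9,0,0,0],[0,0,-0.9,0,0,0],[0,0,-0.9,0,0,0],[0,0,-0.6,0,0,0],[0,0,0,0,0,0]])

```text
time: 84.32
tool_pos: [0.6017, 0.0784, 0.405]
ee_rot: [3.136, 0.0, 1.613]
wrist_force: [-0.3, -0.7, -0.4]
width: 0.0003
finger_force: 0.0
```

```bash
python3 -c "
from h import *
plan(*F(-.03,-.158),.40,TH+np.pi/2)
t=snap('top'); w=pts(t); hsv=cv2.cvtColor(t['image'],cv2.COLOR_BGR2HSV)
m=((hsv[...,0]<6)|(hsv[...,0]>174))&(hsv[...,1]>150)&(w[...,2]>.27)&(w[...,1]>0)&(w[...,1]<.12)&(w[...,0]>.5); q=w[m]; print('lever',q.mean(0),m.sum())
m=(yellow(t)>0)&(w[...,2]>.29); print('guard',w[m].mean(0))
s=snap('scene'); cv2.imwrite('pics/s5.png',cv2.resize(s['image'][130:370,260:540],(700,600),interpolation=cv2.INTER_CUBIC))
m=(hsv[...,2]<256)&(w[...,2]>.012)&(w[...,2]<.045)&(w[...,1]<.0)&(w[...,1]>-.2)&(w[...,0]>.585)
n,l,st,ce=cv2.connectedComponentsWithStats(m.astype(np.uint8))
for i in range(1,n):
  if st[i,4]>30: print(np.nanmin(w[l==i],0),np.nanmax(w[l==i],0))
"
```

```text
t84.3 pos [0.6017 0.0784 0.405 ] rpy [3.136 0.    1.613] w0.000 | wz total -0.01 then dx -0.19 dy -2.38 dz 0.13 yaw 1.614
lever [nan nan nan] 0
guard [0.53276383 0.12863949 0.4809503 ]
[ 0.60949815 -0.13788712  0.01209528] [ 0.87185714 -0.05272897  0.03486182]<string>:5: RuntimeWarning: Mean of empty slice.
  ret = um.true_divide(
```

View pics/s5.png

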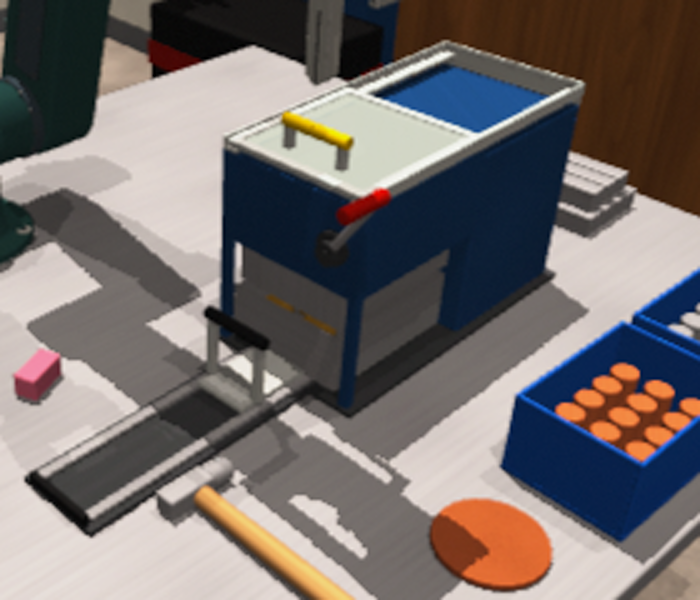

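The lever at (363,206) is level again and the guard is shut. The hammer head starts at x 0.61, y -0.053, so I'll watch it while pulling the box. I'll tilt the tool 0.2 rad so its body clears the jacket.

```bash
python3 -c "
from h import *
print(F(-.03,-.1529)); plan(*F(-.03,-.1529),.405,TH+np.pi/2)"
```

```text
[0.5066004  0.07195173]
t84.4 pos [0.601  0.0784 0.4014] rpy [-3.141  0.     1.613] w0.000 | wz total -0.01 then dx -0.06 dy -2.36 dz -0.09 yaw 1.614
```

Call:
drive_tool(commands=[[-0.06,-0.8,0,0,0,0],[0,-0.8,0,0,0,0],[0,-0.76,0,0,0,0],[0,0,0,0,1,0],[0,0,0,0,1,0],[0,0,0,0,0,0],[-0.16,0,0.8,0,0,0],[-0.18,0,0.9,0,0,0],[-0.18,0,0.9,0,0,0],[-0.18,0,0.9,0,0,0],[-0.16,0,0.8,0,0,0],[-0.14,0,0.7,0,0,0],[0,0,0,0,0,0]])

```text
time: 86.05
tool_pos: [0.5042, 0.0732, 0.1948]
ee_rot: [-3.134, -0.2, 1.613]
wrist_force: [0.7, -0.1, 0.6]
width: 0.0003
finger_force: 0.0
```

```bash
python3 -c "
from h import *
plan(*F(-.03,-.1529),.08,TH+np.pi/2)"
```

```text
t86.0 pos [0.5042 0.0732 0.1948] rpy [-3.134 -0.2    1.613] w0.000 | wz total -0.01 then dx -0.03 dy 0.06 dz 2.87 yaw 1.614
```

Call:
drive_tool(commands=[[-0.12,0,0.6,0,0,0],[-0.16,0,0.8,0,0,0],[-0.16,0,0.8,0,0,0],[-0.12,0,0.6,0,0,0],[0,0,0,0,0,0]])

```text
time: 86.68
tool_pos: [0.5054, 0.0732, 0.0832]
ee_rot: [-3.139, -0.2, 1.613]
wrist_force: [-0.4, 0.0, 0.5]
width: 0.0
finger_force: 0.0
```

Call:
drive_tool(commands=[[-0.29,0,-0.06,0,0,0],[-0.39,0,-0.08,0,0,0],[-0.39,0,-0.08,0,0,0],[-0.39,0,-0.08,0,0,0],[-0.39,0,-0.08,0,0,0],[-0.39,0,-0.08,0,0,0],[-0.39,0,-0.08,0,0,0],[-0.39,0,-0.08,0,0,0],[0,0,0,0,0,0]])

```text
time: 87.8
tool_pos: [0.5106, -0.0526, 0.0834]
ee_rot: [-3.139, -0.198, 1.61]
wrist_force: [-0.4, -0.2, 0.7]
width: 0.0007
finger_force: 0.0
```

```bash
cat > chk.py <<'E'
from h import *
plan(*F(-.03,-.37),.08,TH+np.pi/2); print(get_obs()['wrist_force'].round(1))
t=snap('top'); w=pts(t); hsv=cv2.cvtColor(t['image'],cv2.COLOR_BGR2HSV)
m=(w[...,2]>.012)&(w[...,2]<.045)&(w[...,1]<.0)&(w[...,1]>-.2)&(w[...,0]>.6)
n,l,st,ce=cv2.connectedComponentsWithStats(m.astype(np.uint8))
for i in range(1,n):
  if st[i,4]>30: print('hammer',np.nanmin(w[l==i],0),np.nanmax(w[l==i],0))
m=(yellow(t)>0)&(w[...,2]<.12)&(w[...,2]>.01)&(w[...,1]>-.15)&(w[...,1]<.2)&(w[...,0]>.4)&(w[...,0]<.65)
n,l,st,ce=cv2.connectedComponentsWithStats(m.astype(np.uint8))
for i in range(1,n):
  if st[i,4]>15: print('yellow',ce[i].round(),st[i,4],np.nanmean(w[l==i],0),'zmax',np.nanmax(w[l==i][:,2]))
cv2.imwrite('pics/t_chk.png',cv2.resize(t['image'][150:300,180:430],(800,480),interpolation=cv2.INTER_CUBIC))
E
python3 chk.py
```

```text
t87.8 pos [ 0.5106 -0.0526  0.0834] rpy [-3.139 -0.198  1.61 ] w0.001 | wz total -0.03 then dx -2.31 dy 0.03 dz 0.08 yaw 1.614
[-0.4 -0.2  0.7]
hammer [ 0.67712948 -0.10839423  0.01211179] [ 0.86951406 -0.0844325   0.03540377]
yellow [285. 236.] 165 [0.53262973 0.05451404 0.04578895] zmax 0.055954340729256466
yellow [269. 246.] 79 [0.49276241 0.1010373  0.07629716] zmax 0.08321710716883199
yellow [287. 254.] 117 [0.47322542 0.04646307 0.04689334] zmax 0.05796025585008025
```

Call:
drive_tool(commands=[[-0.29,0,-0.06,0,0,0],[-0.39,0,-0.08,0,0,0],[-0.39,0,-0.08,0,0,0],[-0.39,0,-0.08,0,0,0],[-0.2,0,-0.04,0,0,0],[-0.1,0,-0.02,0,0,0],[0,0,0,0,0,0]])

```text
time: 88.72
tool_pos: [0.5142, -0.1225, 0.0843]
ee_rot: [-3.141, -0.2, 1.612]
wrist_force: [-0.1, 2.7, -1.9]
width: 0.0004
finger_force: 1.3
```

```bash
python3 chk.py
```

```text
t88.7 pos [ 0.5142 -0.1225  0.0843] rpy [-3.141 -0.2    1.612] w0.000 | wz total -0.01 then dx -0.56 dy 0.02 dz 0.11 yaw 1.614
[-0.1  2.7 -1.9]
hammer [ 0.61149473 -0.12138759  0.01209325] [ 0.87240501 -0.06249916  0.03620048]
hammer [ 0.60013477 -0.05620612  0.01200613] [ 6.14013584e-01 -6.06295955e-04  4.39583928e-02]
yellow [307. 235.] 158 [ 0.53557251 -0.01365532  0.04659487] zmax 0.055691626261940796
yellow [271. 242.] 149 [0.5116539  0.09719178 0.04655922] zmax 0.054608366812684966
yellow [290. 246.] 91 [0.4957812  0.03551962 0.07593668] zmax 0.08695519892462199
yellow [274. 254.] 123 [0.47241385 0.08735222 0.04650578] zmax 0.055647050001942415
yellow [308. 253.] 114 [ 0.47695607 -0.01993385  0.04648815] zmax 0.05523572454546821
```

View pics/t_chk.png

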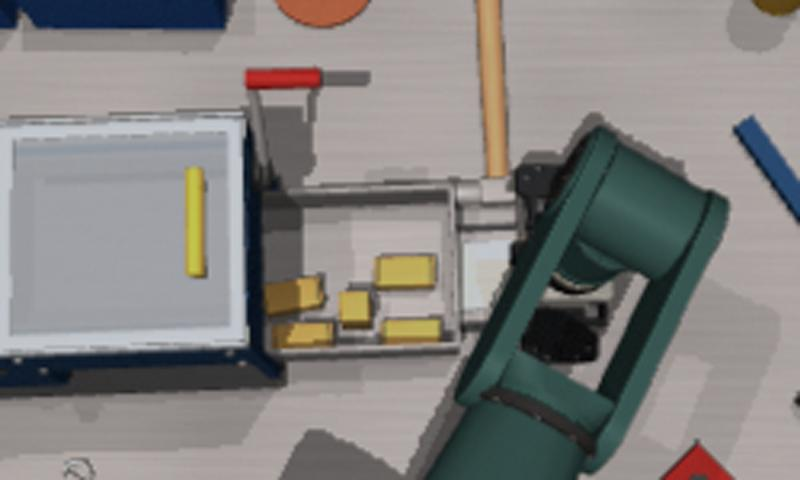

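All five spacers are in the box: (293,295), (305,333), (355,308) standing on end, (405,271) and (412,330). The hammer head is still clear. I'll creep to the outer stop.

Call:
drive_tool(commands=[[-0.12,0,-0.02,0,0,0],[-0.12,0,-0.02,0,0,0],[-0.1,0,-0.02,0,0,0],[0,0,0,0,0,0]])

```text
time: 89.28
tool_pos: [0.5149, -0.1346, 0.0845]
ee_rot: [-3.142, -0.203, 1.614]
wrist_force: [-1.4, 6.3, 0.2]
width: 0.0003
finger_force: 3.2
```

Call:
drive_tool(commands=[[-0.1,0,-0.02,0,0,0],[-0.1,0,-0.02,0,0,0],[0,0,0,0,0,0]])

```text
time: 89.65
tool_pos: [0.5148, -0.1346, 0.0847]
ee_rot: [-3.141, -0.219, 1.617]
wrist_force: [-1.0, 23.4, 1.5]
width: 0.0007
finger_force: 11.7
```

Call:
drive_tool(commands=[[0.25,0,0.05,0,0,0],[0.25,0,0.05,0,0,0],[0.12,0,-0.6,0,0,0],[0.18,0,-0.9,0,0,0],[0.18,0,-0.9,0,0,0],[0.18,0,-0.9,0,0,0],[0.18,0,-0.9,0,0,0],[0.18,0,-0.9,0,0,0],[0.18,0,-0.9,0,0,0],[0.1,0,-0.5,0,0,0],[-0.9,-0.9,0,0,0,0],[-0.9,-0.9,0,0,0,0],[-0.9,-0.9,0,0,0,0],[0,-0.9,0,0,0,0],[0,0,0,0,0,0]])

```text
time: 91.52
tool_pos: [0.3738, -0.2376, 0.3291]
ee_rot: [3.14, -0.196, 1.609]
wrist_force: [0.2, -0.6, 0.2]
width: 0.0005
finger_force: 0.0
```

```bash
python3 chk.py; python3 -c "
from h import *
t=snap('top'); w=pts(t); hsv=cv2.cvtColor(t['image'],cv2.COLOR_BGR2HSV)
m=(yellow(t)>0)&(w[...,2]>.29)&(w[...,2]<.34)&(w[...,0]<.6); print('guard',np.nanmean(w[m],0))
m=((hsv[...,0]<6)|(hsv[...,0]>174))&(hsv[...,1]>150)&(w[...,2]>.27)&(w[...,2]<.33)&(w[...,1]>0)&(w[...,1]<.13)&(w[...,0]>.5); print('lever',w[m].mean(0),m.sum())
m=(abs(w[...,2]-.104)<.012)&(w[...,0]>.45)&(w[...,0]<.62)&(w[...,1]<-.1)&(w[...,1]>-.2)&(hsv[...,2]<70); print('bar',w[m].mean(0),m.sum())"
```

```text
t91.5 pos [ 0.3738 -0.2376  0.3291] rpy [ 3.14  -0.196  1.609] w0.000 | wz total -0.05 then dx 2.16 dy 3.65 dz 6.23 yaw 1.614
[ 0.2 -0.6  0.2]
hammer [ 0.61283624 -0.15728719  0.0121953 ] [ 0.87369454 -0.07228826  0.03694059]
hammer [ 0.60012561 -0.06601829  0.01207207] [ 6.14892055e-01 -5.31239466e-04  4.41145342e-02]
yellow [309. 235.] 165 [ 0.53636608 -0.02254881  0.0459133 ] zmax 0.05687518520017071
yellow [275. 242.] 155 [0.51168722 0.08548569 0.04602589] zmax 0.05432115958033435
yellow [294. 246.] 88 [0.49635925 0.02389996 0.07554573] zmax 0.08593690839922027
yellow [278. 254.] 129 [0.47260097 0.0765446  0.04630473] zmax 0.05399196928352597
yellow [312. 253.] 122 [ 0.47691321 -0.03176     0.04638279] zmax 0.054419148458000874
guard [0.5300017  0.15427579 0.31201623]
lever [0.65702231 0.08730131 0.29943375] 128
bar [ 0.54157055 -0.15398058  0.10693684] 122
```

View pics/t_chk.png

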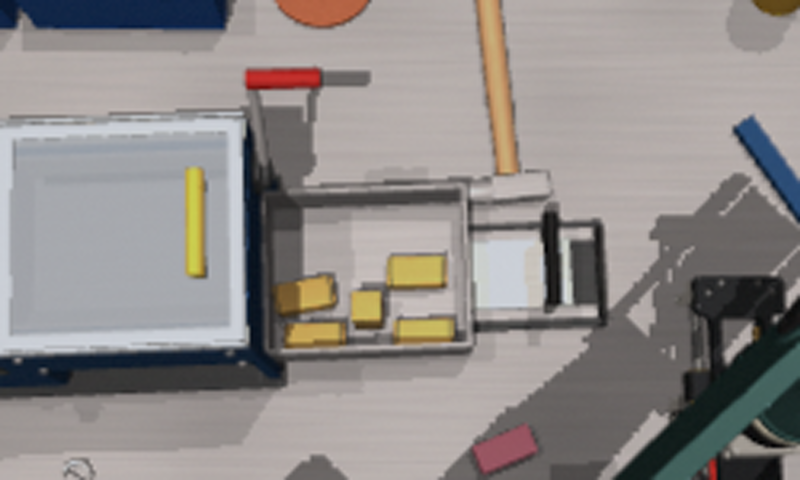

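All five spacers are in the box with the bar at its outer stop, the lever level and the guard shut. The hammer head was nudged about 19 mm, within the 40 mm limit. I'll hand it in.

```bash
python3 -c "
from bench import close_job
print(close_job())"
```

```text
the job is handed in; nothing more can be done
None
```

I handed the job in at about 92 s: all five yellow spacers are in the wash box at its outer stop, the tray is level and the guard is shut. Pulling the box out nudged the hammer head about 19 mm (limit 40 mm), and the hand-in returned no verdict.

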